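# Index the tilted faceplate and lock it with its barrel bolt

### The arm

A 6-joint arm with a two-finger parallel gripper is mounted at the origin on a cart in front of the work surface, level with it; the furniture and walls round the work are solid. World frame = base frame: x ahead of the robot, y to its left, z up, the work surface at z = 0. Lengths are in m, angles in rad, forces in N, time in s.
With the tool pointing down it reaches from about 0.35 to 0.8 m from the base axis. Payload 7.3 kg.
Tool frame: the origin (TCP) lies at the very end of the fingers, on their centre line; the grasp point (between the pads) lies env.grip_point_offset behind it (env.grip_point_offset is the distance from the TCP to the grasp point, in m); z points along the fingers, y is the line along which they close (so a half turn about z gives the same grasp; the last joint's range is limited). The gripper opens to 85 mm and grips with 20 to 120 N. Pads are 22 mm wide; open, the fingers measure 114 mm over their backs; the gripper's body (76 mm by 85 mm) begins 54 mm behind the grasp point. The pads swing forward as they close: fully open they stand 13 mm farther back than shut.
Start: joints at [1.198, 0.342, 1.524, -0, 1.275, -0.146], TCP at [0.118, 0.512, 0.231] pointing down, gripper open.
Joint ranges: [-2.53, 2.53], [-0.77, 2.02], [0.04, 2.7], [-1, 4.14], [0.28, 2.66], [-3.11, 3.11]. Speed limits (rad/s): [2.57, 2.57, 3.14, 3.14, 3.14, 3.14].

### API

Orientations are given as a unit quaternion [x, y, z, w].
In Python, from bench import readout, grab_frame, ticket, env gives the robot as it stands. The module is installed in compiled form; this text tells all that it offers.
- The arm moves only by the tool play_rows, never from a script. Its argument "series" is a list of rows, each a list of 3 entries, a list of its own where there are three numbers: the shift along the tool's x, y, z in m, then the turn, a rotation vector about the tool's x, y, z in degrees, then the closure, from 0 (fully open) to 1 (shut). A call has 1 to 8 rows; each row shifts and turns the commanded pose from where the row before left it, along the tool's axes as they then stand; what a row does not reach is not made up. A row lasts 1/10 s, in which the tool goes at most 50 mm and 8.59 degrees, less where a joint would pass 70% of its speed; a pose out of reach is approached as far as the arm can. A call is refused whole if a number of a shift passes 0.05 or a number of a turn 8.59, either way. A call with a gripper value outside its range is refused whole. The fingers move at their own pace and stop on an object; "grip_force" is the grip in N (left out, the last holds). Time passes only in rows, so rows that do not move let the fingers close. It gives the time, the measured TCP pose, the force and the opening at its end, in the units of the state.
- readout.get_state(): the state, without advancing time (a new reading comes with each control period).
- grab_frame(name): name is "side" or "top" or "wrist"; returns a dict with "image" (420x560x3 uint8, blue, green, red), "vfov" (degrees; the focal length in pixels is half the picture's height over the tangent of half this angle, whatever the lens; pixels are square), "cx", "cy" (the principal point, pixels), "dist_coeffs" ([k1, k2, p1, p2, k3] as OpenCV has them; the pictures are not rectified), "position" and "orientation" of the camera in the world; the wrist camera has in their place "tool_from_camera" (4x4, takes a point from camera to tool coordinates, whose origin is the TCP and whose axes are the flange's). Camera axes: x right, y down, z forward; pixel columns grow to the right and rows downward; lengths in m; the calibration is good to about 2 mm. A picture is of the moment at which its call begins: read the wrist's pose just before it. There is no depth.
- ticket.finish_job(): hands the job in, once; it reports no verdict.
The state is a dict: "t": time; "joints": joint angles; "qvel": joint speeds; "effort": joint torques, N m; "eef_pos": TCP position; "eef_rot": TCP orientation; "contact_force": force on the tool from outside, world axes, zero at the start; "torque": the same for the moment, N m; "finger_gap": opening from 0.0 (shut) to 1.0 (fully open).
Only numpy, scipy, OpenCV 4.12 (cv2) and the standard library are available. Lean on these libraries where they do the work, as an engineer would, in place of code of your own. Each camera call takes 0.05 s, during which the arm holds its last target. There are 200 camera calls.

### The job

The moulded frame clamped on the sloping faceplate is about to be scraped, so the faceplate has to be locked. Turn the faceplate by its upright black handle until the keeper on its rim faces the barrel bolt, slide the bolt fully home through the keeper, and turn the bolt's knob down into the locking notch at that end so that it cannot slide back. Leave the loose things around the stand where they are and let go of everything.

Things in the scene. Friction and masses are not known exactly. Their poses are not given: they have to be found in the camera images.
- stand: Fixed dark grey cast wedge, 300 mm wide (y), 190 mm deep (x); origin at the middle of its underside, z up, x to its high back, y to its left. Its light grey face passes through (0, 0, 0.105) and rises toward +x at 30 degrees, so the face normal leans 30 degrees from vertical toward -x. On the face: at the left (+y) a round faceplate, at the right a barrel bolt.
- light_bar (a point): Middle of the lower front edge of the LED bar light over the face (axes as the stand's): level bar 300 mm long along y, from this edge 38 mm back (+x) and 22 mm up, on two rear posts. It blocks a gripper that comes straight down on the raised bolt knob: reach in under it from the front, the tool tilted 30 to 40 degrees, about along the face normal.
- plate_centre (a point): Centre of the top of the faceplate, an aluminium disc 160 mm across, its top 12 mm above the face; axes as the plate's, z is its turning axis (face normal). Stiff, about 0.15 N m, stays where left. It starts turned 0.6 to 2.0 rad away from its locking position, with the handle on the low, front side. A dark frame 46x85x8 mm is clamped on its middle (nuts up to 31 mm above the face).
- turn_handle (a point): Grip point of the faceplate's turning handle, a black upright cylinder 20 mm across, 58 mm from the plate's centre, straight across from the keeper, its top 62 mm above the face; this point is on its axis, 46 mm above the face. The axis is along the face normal. Led along an arc about the plate's axis, it turns the plate and may turn between the fingers.
- keeper_eye (a point): Middle of the keeper's opening; the keeper is a steel bridge on the plate, 62 mm from its centre: opening 18.5 mm wide, 16 mm long along the radius, outside top 39 mm above the face; this point is 24 mm above the face, as high as the bolt. Axes as the plate's: y points to the plate's centre, x across the opening. It faces the bolt when its y runs along the bolt's y.
- bolt_tip (a point): Tip of the round nose of the steel bolt, a rod 16 mm thick, 123 mm long, 24 mm above the face, that slides along the stand's y; its line meets the plate's axis. Axes: x up the slope, y along the bolt toward the plate, z face normal. Drawn back, the tip is 78 mm from the plate's axis. The nose centres a keeper that is up to about 3 mm off.
- bolt_knob (a point): Centre of the bolt's 24 mm black ball knob, on an arm 10 mm thick, 50 mm from the bolt's axis. Down in a notch the arm points 45 degrees from the face normal, to the front; raised, it points along the face normal and can slide from notch to notch. Pinch the ball with the fingers closing along the bolt (stand's y); it can pivot a little between them.
- bolt_slide (a joint): Travel of the bolt in m: 0 drawn back, 0.036 fully home; + is toward the plate. The knob can be turned down only below 0.004 and above 0.032. About 4 N of friction.
- bolt_turn (a joint): Turn of the bolt's knob about the bolt's axis in rad: 0 turned down in a notch, 0.785 upright (along the face normal), at most 0.95. To slide the bolt it must be within about 0.25 of upright. Stays where it is left.
- scraper: Bystander, loose: yellow scraper 110 x 42 x 13 mm lying in front of the stand; origin at the middle of its underside.
- swab_tube: Bystander, loose: clear tube with blue cap, 34 mm across, 104 mm tall, upright at the left of the stand; origin at the middle of its underside.
- flux_bottle: Bystander, loose: small squeeze bottle with red spout, 35 mm across, 101 mm tall, upright at the left of the stand toward its back; origin at the middle of its underside.

How it is judged:
On the way, in this order (a step that is already met when the one before it is completed fails the run):
1. the faceplate is turned until its keeper faces the bolt (within 6 mm) (x of keeper_eye in the frame of bolt_tip between -0.006 and 0.006 m), for 0.2 s.
2. the bolt is slid home through the keeper: its tip at least 12 mm beyond the keeper's middle, within 3 mm of its centre line (y of bolt_tip in the frame of keeper_eye above 0.012 m and x of bolt_tip in the frame of keeper_eye between -0.003 and 0.003 m), for 0.2 s.
At the end, for the whole second after the job is handed in: The bolt passes through the keeper on the faceplate (tip at least 12 mm beyond the keeper's middle, within 3 mm of its centre line), slid home (31 mm or more of its 36 mm travel), its knob turned down into the locking notch (within 0.35 rad of fully down), all at rest (all of step 2 and value of joint bolt_slide above 0.031 m and value of joint bolt_turn below 0.35 rad and velocity of joint bolt_slide between -0.01 and 0.01 m/s and velocity of joint bolt_turn between -0.1 and 0.1 rad/s); the robot touches nothing.
It fails at once if a loose bystander is moved by more than 25 mm or knocked over (distance of any of scraper, swab_tube, flux_bottle from where it was at the start of the episode above 0.025 m or angle between any of swab_tube, flux_bottle's own z axis and vertical above 0.5 rad).
It also fails if it takes over 58 s, if anything falls off the work surface, if the arm or the gripper's body presses on something with over 40 N, if the wrist force passes 120 N, or if a joint passes its speed limit or range.

## Working session

There is one attempt and no reset: what is moved stays moved. The work goes in short steps, Python scripts to look and compute and a tool call to move; the robot and the scene stay as the last step left them, time stands still between calls to the robot, and variables do not carry over. Pictures are saved under pics/ and viewed, on a budget of 10 in all, crops included, one or two more only if the job needs it, and the job is handed in when it is done.

Besides the shell and the picture viewer there is one more tool, called after "Call:" by a JSON object that holds its "fn" and its "kwargs". play_rows: Moves the arm, as the interface text tells. Its arguments: {"type":"object","properties":{"series":{"type":"array","items":{"type":"array"}},"grip_force":{"type":"number"}},"required":["series"]}

```bash
mkdir -p pics; cat > h.py <<'E'
import numpy as np,cv2
from scipy.spatial.transform import Rotation as R
from bench import readout,grab_frame,ticket,env
def save(f,n): cv2.imwrite('pics/'+n,f['image'])
E
python3 - <<'E'
from h import *
import pickle
print(env.grip_point_offset, readout.get_state())
d={}
for n in('side','top'):
    f=grab_frame(n);save(f,n+'0.png');d[n]=f
    print({k:v for k,v in f.items() if k!='image'})
pickle.dump(d,open('f0.pkl','wb'))
E
```

```text
0.0187 {'t': 0.0, 'joints': array([ 1.19797842e+00,  3.42740386e-01,  1.52502629e+00,  3.06379946e-06,
        1.27539342e+00, -1.45961051e-01]), 'qvel': array([-0.00110374,  0.00297695,  0.00214505,  0.00095224, -0.0015404 ,
        0.00137592]), 'effort': array([-2.23122617e-03, -4.33686697e+01, -2.46006596e+01, -3.60199356e-04,
        8.09060497e-03,  9.11840118e-06]), 'eef_pos': array([0.11789004, 0.51117902, 0.23061356]), 'eef_rot': array([ 1.13185765e-01,  9.93573534e-01, -7.57123517e-04, -2.02432202e-04]), 'contact_force': array([-1.44463863, -0.1515687 , -0.10525166]), 'torque': array([-0.01275286,  0.09987763, -0.0673809 ]), 'finger_gap': 1.0040818447292326}
{'vfov': 53.25898860704828, 'cx': 283.12187616901, 'cy': 202.2407121765069, 'dist_coeffs': array([0.03291608, 0.        , 0.        , 0.        , 0.        ]), 'position': array([-0.14937275, -0.50831452,  0.76028651]), 'orientation': array([ 0.76728091, -0.46491947,  0.21938286, -0.38340717])}
{'vfov': 50.510850224143155, 'cx': 277.1138563569692, 'cy': 207.11916979438845, 'dist_coeffs': array([-0.05896339,  0.        ,  0.        ,  0.        ,  0.        ]), 'position': array([-0.00127052, -0.29710397,  0.84271829]), 'orientation': array([ 0.75594067, -0.56137572,  0.19497927, -0.27457983])}
```

View pics/side0.png

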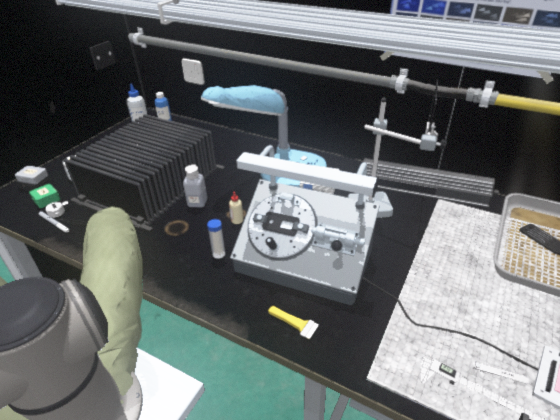

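View pics/top0.png

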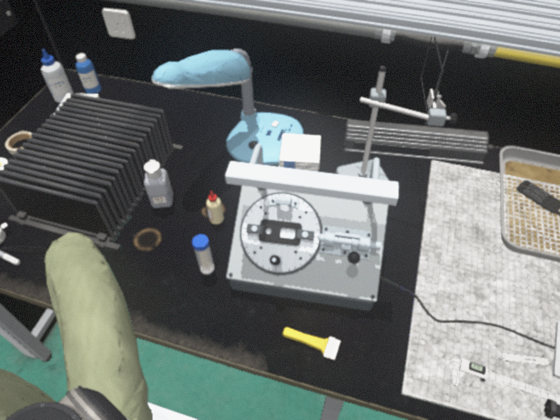

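The side view shows the stand at about (305,240) and the handle at (271,243). In the top view the stand is at about (310,240), the handle at (275,260) and the knob at (353,258). I'll enlarge both.

```bash
python3 - <<'E'
import cv2
for n,x0,y0,w,h in(('top',222,150,180,160),('side',226,140,170,165)):
    im=cv2.imread(f'pics/{n}0.png')[y0:y0+h,x0:x0+w]
    s=4 if n=='x' else 3.6
    s=600/h if 600/h*w<800 else 800/w
    s=3.6
    im=cv2.resize(im,None,fx=s,fy=s,interpolation=cv2.INTER_CUBIC)
    for v in range(0,w,20):
        cv2.putText(im,str(x0+v),(int((v+.5)*s),8),0,.35,(0,255,255),1); cv2.line(im,(int((v+.5)*s),10),(int((v+.5)*s),16),(0,255,255),1)
    for v in range(0,h,20):
        cv2.putText(im,str(y0+v),(0,int((v+.5)*s)+4),0,.35,(0,255,255),1)
    cv2.imwrite(f'pics/{n}c.png',im)
E
```

```text
(no output)
```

View pics/topc.png

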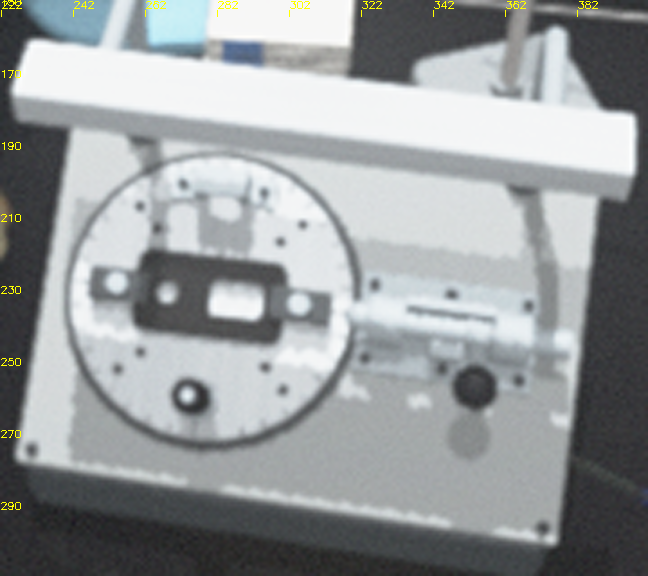

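View pics/sidec.png

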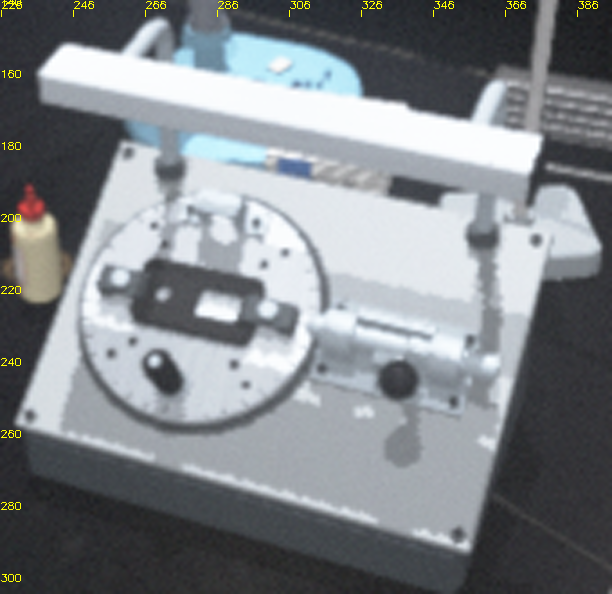

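```bash
cat > fit.py <<'E'
from h import *
import pickle
from scipy.optimize import least_squares
d=pickle.load(open('f0.pkl','rb'))
O={'top':(222,150),'side':(226,140)}
def px(n,p): return np.array(p)/3.6-.5+np.array(O[n])
def proj(f,P):
    P=np.atleast_2d(P);Rw=R.from_quat(f['orientation'])
    rv=Rw.inv().as_rotvec(); t=-Rw.inv().apply(f['position'])
    fl=210/np.tan(np.radians(f['vfov']/2));K=np.array([[fl,0,f['cx']],[0,fl,f['cy']],[0,0,1]])
    return cv2.projectPoints(P.astype(float),rv,t,K,f['dist_coeffs'])[0][:,0]
c,s=np.cos(np.pi/6),.5
def face(p,uvn):
    uvn=np.atleast_2d(uvn);S=np.c_[uvn[:,0]*c-uvn[:,2]*s,uvn[:,1],.105+uvn[:,0]*s+uvn[:,2]*c]
    return stand(p,S)
def stand(p,S): return R.from_euler('z',p[2]).apply(S)+[p[0],p[1],0]
obs={'top':dict(FL=(17,462),FR=(556,545),ext=(70,357,154,442),h=(188,395),k=(474,387),b1=(13,118),b2=(628,200),keep=(222,183)),
'side':dict(FL=(22,430),FR=(470,552),BR=(550,238),BL=(122,143),ext=(82,325,192,427),h=(156,362),k=(398,380),b1=(40,98),b2=(527,200),keep=(217,203))}
# x,y,yaw,a,b,theta(handle angle in u,v),knobv,knobang,barx,bary,barz, side offsets
def model(p,n):
    f=d[n]; off=0
    a,b,th=p[3:6]
    m={'FL':face(p,(-.1097,.15,0)),'FR':face(p,(-.1097,-.15,0)),'BR':face(p,(.1097,-.15,0)),'BL':face(p,(.1097,.15,0)),
    'h':face(p,(a+.058*np.cos(th),b+.058*np.sin(th),.062)),'keep':face(p,(a-.062*np.cos(th),b-.062*np.sin(th),.039)),
    'k':face(p,(a-.05*np.cos(p[7]),p[6],.024+.05*np.sin(p[7]))),
    'b1':stand(p,[[p[8],p[9]+.15,p[10]]]),'b2':stand(p,[[p[8],p[9]-.15,p[10]]])}
    m={k:proj(f,v)[0] for k,v in m.items()}
    t=np.linspace(0,2*np.pi,200);q=proj(f,face(p,np.c_[a+.08*np.cos(t),b+.08*np.sin(t),0*t+.012]))
    m['ext']=np.array([q[:,0].min(),q[:,0].max(),q[:,1].min(),q[:,1].max()]);return m
def res(p,show=False):
    r=[]
    for n in obs:
        m=model(p,n)
        for k,v in obs[n].items():
            if k=='ext':
                o=np.array(v)/3.6-.5;o[:2]+=O[n][0];o[2:]+=O[n][1]
            else:o=px(n,v)
            e=m[k]-o
            if show:print(n,k,e.round(1))
            r+=list(e*(0.3 if k=='keep' else 1))
    return np.r_[r,10*p[9]/.02*.1]
if __name__=='__main__':
    best=None
    for yaw in(-.6,-.2,.2,.6,1.):
        q=least_squares(res,[.5,0,yaw,0,.06,np.pi,-.07,.785,0,0,.25],loss='soft_l1')
        if best is None or q.cost<best.cost:best=q
    p=best.x;print(best.cost,p.round(4));res(p,True);np.save('p.npy',p)
    a,b,th=p[3:6]
    for nm,P in dict(plate=face(p,(a,b,.012)),handle=face(p,(a+.058*np.cos(th),b+.058*np.sin(th),.046)),knob=face(p,(a-.05*np.cos(p[7]),p[6],.024+.05*np.sin(p[7])))).items():print(nm,P.round(4))
    J=best.jac;print('sd',np.sqrt(np.diag(np.linalg.pinv(J.T@J))).round(4))
E
python3 fit.py
```

```text
8.427018057999986 [ 5.1990e-01 -1.9140e-01  1.1810e-01 -1.1000e-03  5.4500e-02  3.1494e+00
 -9.2500e-02  8.6750e-01 -2.2200e-02  1.4000e-03  2.6220e-01]
top FL [1.  0.7]
top FR [-0.5  0.2]
top ext [ 0.6 -0.4  0.8 -0.5]
top h [ 0.1 -0.2]
top k [-0.1 -0.4]
top b1 [-0.5 -0.1]
top b2 [ 0.3 -1.1]
top keep [ 0.5 -0.9]
side FL [-0.8 -0. ]
side FR [-0.8  0.8]
side BR [ 0.3 -3. ]
side BL [ 1.3 -1.1]
side ext [ 0.3 -0.9  0.8 -0.9]
side h [-0.   0.3]
side k [0.  0.4]
side b1 [-0.5  1. ]
side b2 [0.5 0.4]
side keep [1.  0.5]
plate [[ 0.5066 -0.1381  0.1149]]
handle [[ 0.4399 -0.1464  0.1153]]
knob [[ 0.4712 -0.2903  0.1421]]
sd [0.0014 0.0013 0.0068 0.0016 0.0018 0.0313 0.0019 0.0468 0.0039 0.0017
 0.0035]
```

The crops show a good fit to the model: the handle sits straight downslope at θ≈π, the keeper is at the top, and the knob is down at the front. The handle therefore needs a 90° arc toward +y. Next is the approach planner.

```bash
cat > plan.py <<'E'
from fit import *
import math,json
p=np.load('p.npy'); OFF=env.grip_point_offset
def toolR(t):  # tilt deg, in world
    t=np.radians(t); z=np.array([np.sin(t),0,-np.cos(t)]);y=np.array([0,1.,0]);x=np.cross(y,z)
    return R.from_euler('z',p[2])*R.from_matrix(np.c_[x,y,z])
def tcp(P,Rt,back=0): return np.ravel(P)+Rt.apply([0,0,OFF-back])
def rows(pts,g,start=None,vmax=.048,amax=8.4):
    """pts: list of (pos,Rot)"""
    s=readout.get_state()
    c=start or (s['eef_pos'],R.from_quat(s['eef_rot'])); out=[];c0,r0=np.array(c[0]),c[1]
    for P,Rt in pts:
        k=max(1,math.ceil(np.linalg.norm(P-c0)/vmax),math.ceil(np.degrees((r0.inv()*Rt).magnitude())/amax))
        b0,br=c0,r0; rv=(br.inv()*Rt).as_rotvec()
        for i in range(1,k+1):
            T=b0+(P-b0)*i/k;RR=br*R.from_rotvec(rv*i/k)
            sh=r0.inv().apply(T-c0).round(3);tu=np.degrees((r0.inv()*RR).as_rotvec()).round(1)
            out.append([sh.tolist(),tu.tolist(),g]); c0=c0+r0.apply(sh);r0=r0*R.from_rotvec(np.radians(tu))
    for i in range(0,len(out),8):print(json.dumps(out[i:i+8]))
def H(th,n=.048,r=.058): return face(p,(p[3]+r*np.cos(th),p[4]+r*np.sin(th),n))[0]
def K(ang,v=None,n0=.024,r=.05): return face(p,(p[3]-r*np.cos(ang),p[6] if v is None else v,n0+r*np.sin(ang)))[0]
E
python3 - <<'E'
from plan import *
s=readout.get_state();r0=R.from_quat(s['eef_rot'])
T=toolR(32)
print('pre',tcp(H(np.pi),T,.09))
rows([(np.array([.33,.28,.25]),r0),(np.array([.40,0,.24]),toolR(10)),(tcp(H(np.pi),T,.09),T)],0)
E
```

```text
pre [ 0.40130973 -0.15056089  0.17750437]
[[[-0.037, -0.025, -0.003], [0.0, 0.0, 0.0], 0], [[-0.037, -0.026, -0.002], [0.0, 0.0, 0.0], 0], [[-0.037, -0.025, -0.003], [0.0, 0.0, 0.0], 0], [[-0.037, -0.026, -0.003], [0.0, 0.0, 0.0], 0], [[-0.037, -0.025, -0.003], [0.0, 0.0, 0.0], 0], [[-0.037, -0.025, -0.002], [0.0, 0.0, 0.0], 0], [[-0.037, -0.026, -0.003], [0.0, 0.0, 0.0], 0], [[-0.019, -0.037, 0.001], [-0.3, -1.4, -2.8], 0]]
[[[-0.017, -0.037, 0.002], [-0.2, -1.4, -2.8], 0], [[-0.014, -0.039, 0.002], [-0.3, -1.5, -2.8], 0], [[-0.013, -0.039, 0.002], [-0.2, -1.4, -2.9], 0], [[-0.011, -0.039, 0.003], [-0.3, -1.4, -2.8], 0], [[-0.009, -0.04, 0.002], [-0.2, -1.4, -2.8], 0], [[-0.007, -0.041, 0.002], [-0.3, -1.4, -2.8], 0], [[0.007, -0.037, 0.015], [-0.0, -5.5, -0.0], 0], [[0.008, -0.038, 0.014], [-0.0, -5.5, -0.0], 0]]
[[[0.009, -0.037, 0.013], [-0.0, -5.5, -0.0], 0], [[0.011, -0.038, 0.012], [-0.0, -5.5, -0.0], 0]]
```

Call:
{"fn": "play_rows", "kwargs": {"series": [[[-0.037,-0.025,-0.003],[0,0,0],0],[[-0.037,-0.026,-0.002],[0,0,0],0],[[-0.037,-0.025,-0.003],[0,0,0],0],[[-0.037,-0.026,-0.003],[0,0,0],0],[[-0.037,-0.025,-0.003],[0,0,0],0],[[-0.037,-0.025,-0.002],[0,0,0],0],[[-0.037,-0.026,-0.003],[0,0,0],0],[[-0.019,-0.037,0.001],[-0.3,-1.4,-2.8],0]], "grip_force": 30}}

```text
t: 0.9
eef_pos: [0.3434, 0.2382, 0.2494]
eef_rot: [0.089, 0.996, 0.001, 0.013]
contact_force: [1.3, -0.1, 0.2]
finger_gap: 1.001
```

Call:
{"fn": "play_rows", "kwargs": {"series": [[[-0.017,-0.037,0.002],[-0.2,-1.4,-2.8],0],[[-0.014,-0.039,0.002],[-0.3,-1.5,-2.8],0],[[-0.013,-0.039,0.002],[-0.2,-1.4,-2.9],0],[[-0.011,-0.039,0.003],[-0.3,-1.4,-2.8],0],[[-0.009,-0.04,0.002],[-0.2,-1.4,-2.8],0],[[-0.007,-0.041,0.002],[-0.3,-1.4,-2.8],0],[[0,0,0],[0,0,0],0]]}}

```text
t: 1.6
eef_pos: [0.4003, -0.0043, 0.24]
eef_rot: [-0.056, 0.995, 0.005, 0.087]
contact_force: [0.2, -0.4, 0.5]
finger_gap: 1.001
```

```bash
python3 - <<'E'
from plan import *
s=readout.get_state();print(s['eef_pos'],s['joints'].round(3))
T=toolR(32);P=tcp(H(np.pi),T,.09)
rows([(P,T)],0)
E
```

```text
[ 0.40027855 -0.0042551   0.23999611] [-2.520e-01  1.000e-03  1.939e+00  7.200e-02  1.039e+00 -1.967e+00]
[[[0.007, -0.036, 0.015], [-0.0, -5.5, -0.1], 0], [[0.007, -0.037, 0.014], [-0.1, -5.5, -0.0], 0], [[0.01, -0.036, 0.013], [0.0, -5.5, -0.1], 0], [[0.01, -0.036, 0.012], [-0.0, -5.5, -0.1], 0]]
```

Call:
{"fn": "play_rows", "kwargs": {"series": [[[0.007,-0.036,0.015],[0,-5.5,-0.1],0],[[0.007,-0.037,0.014],[-0.1,-5.5,0],0],[[0.01,-0.036,0.013],[0,-5.5,-0.1],0],[[0.01,-0.036,0.012],[0,-5.5,-0.1],0],[[0,0,0],[0,0,0],0],[[0,0,0],[0,0,0],0]]}}

```text
t: 2.2
eef_pos: [0.402, -0.1087, 0.1898]
eef_rot: [-0.062, 0.97, 0.025, 0.232]
contact_force: [-0.0, -0.4, 0.4]
finger_gap: 1.0
```

```bash
python3 - <<'E'
from plan import *
s=readout.get_state();print(s['eef_pos'],s['joints'].round(3), s['eef_rot'],toolR(32).as_quat())
f=grab_frame('wrist');f['eef']=(s['eef_pos'],s['eef_rot']);pickle.dump(f,open('w1.pkl','wb'))
cv2.imwrite('pics/w1.png',cv2.resize(f['image'],(800,600)))
Tc=f['tool_from_camera'];Rw=R.from_quat(s['eef_rot']);f['orientation']=(Rw*R.from_matrix(Tc[:3,:3])).as_quat();f['position']=s['eef_pos']+Rw.apply(Tc[:3,3])
t=np.linspace(0,2*np.pi,9)
print('handle top',proj(f,H(np.pi,.062))*10/7,'knob',proj(f,K(p[7]))*10/7,'plate',proj(f,face(p,(p[3],p[4],.012)))*10/7)
print(proj(f,face(p,np.c_[p[3]+.08*np.cos(t),p[4]+.08*np.sin(t),0*t+.012]))*10/7)
print(proj(f,face(p,(p[3],p[4]-.078,.024)))*10/7)
E
```

```text
[ 0.40204469 -0.1087128   0.18980966] [-0.733  0.006  2.19   0.568  0.724 -2.82 ] [-0.06153927  0.97047436  0.02503011  0.2318748 ] [-0.05675082  0.95958501  0.01627304  0.27515657]
handle top [[304.52690884 306.57796148]] knob [[ 16.3969721  356.48989936]] plate [[323.85720323 372.61771276]]
[[329.85592166 483.53863185]
 [416.80378851 452.19736644]
 [456.69686587 371.44737044]
 [419.18484248 281.13527044]
 [317.60177625 240.76231766]
 [220.30881377 282.18500045]
 [191.99232422 372.79641583]
 [239.86399451 453.12383924]
 [329.85592166 483.53863185]]
[[187.43635199 381.87829621]]
```

View pics/w1.png

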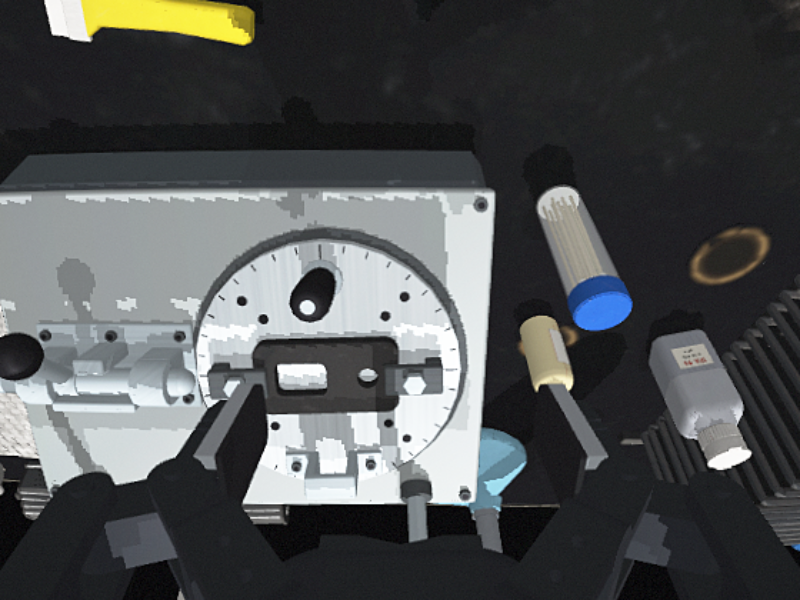

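The wrist view shows the handle top at (307,307), the knob at (20,356) and the bolt nose at (194,382). The plate rim spans x from 198 to 463 with its top at 240. The fit is about 3 mm off along +y, so I'll refit with these points. Joint 6 is near its limit, so I'll use the half-turned grasp.

```bash
cat > refit.py <<'E'
import fit; from fit import *
f=pickle.load(open('w1.pkl','rb'));s=f['eef']
Tc=f['tool_from_camera'];Rw=R.from_quat(s[1]);f['orientation']=(Rw*R.from_matrix(Tc[:3,:3])).as_quat();f['position']=s[0]+Rw.apply(Tc[:3,3])
W=[('h',(307,307)),('k',(21,356)),('keep',(331,486)),('tip',(194,382)),('FL',(495,190)),('ext',(198,463,240))]
def r2(q,show=0):
    p=q[:11]; d['w']=f; m=model(p,'w'); m['tip']=proj(f,face(p,(p[3],p[4]-.078,.024)))[0]
    r=[]
    for k,v in W:
        o=np.array(v)*.7-.15
        e=m[k][:3]-o if k=='ext' else m[k]-o
        if show:print('w',k,e.round(1))
        r+=list(e*1.2)
    return np.r_[res(p,show),r]
p0=np.load('p.npy');q=least_squares(r2,p0,loss='soft_l1');r2(q.x,1);print(q.x.round(4));np.save('p.npy',q.x)
J=q.jac;print('sd',np.sqrt(np.diag(np.linalg.pinv(J.T@J))).round(4))
E
python3 refit.py
```

```text
w h [ 0.2 -0.4]
w k [-0.3 -0.1]
w keep [0.6 1. ]
w tip [-0.7 -0.3]
w FL [-2.6 -0.2]
w ext [-1.1 -1.1  0.6]
top FL [ 0.1 -0.3]
top FR [-1.7 -0.7]
top ext [-0.7 -1.8  0.7 -0.8]
top h [-0.6 -0.3]
top k [-0.9 -0.4]
top b1 [-0.5 -0.2]
top b2 [ 0.3 -1.1]
top keep [-1.6 -1.1]
side FL [-1.4 -0.8]
side FR [-1.7 -0.1]
side BR [-0.5 -3.7]
side BL [ 0.8 -1.7]
side ext [-0.6 -2.   0.7 -1.2]
side h [-0.5  0.2]
side k [-0.6  0.4]
side b1 [-0.5  1. ]
side b2 [0.4 0.4]
side keep [-0.6  0.2]
[ 5.2140e-01 -1.8880e-01  1.1790e-01 -2.5000e-03  5.5000e-02  3.1732e+00
 -9.3500e-02  8.6480e-01 -2.4000e-02 -1.0000e-03  2.6220e-01]
sd [0.0009 0.0013 0.0053 0.0007 0.0014 0.0103 0.0016 0.0161 0.0037 0.0018
 0.0035]
```

Call:
{"fn": "play_rows", "kwargs": {"series": [[[0,0,0],[0,0,8.57],0],[[0,0,0],[0,0,8.57],0],[[0,0,0],[0,0,8.57],0],[[0,0,0],[0,0,8.57],0],[[0,0,0],[0,0,8.57],0],[[0,0,0],[0,0,8.57],0],[[0,0,0],[0,0,8.57],0],[[0,0,0],[0,0,8.57],0]]}}

```text
t: 3.05
eef_pos: [0.403, -0.1074, 0.1908]
eef_rot: [0.496, 0.836, 0.152, 0.178]
contact_force: [-0.4, -0.6, 0.7]
finger_gap: 0.996
```

Call:
{"fn": "play_rows", "kwargs": {"series": [[[0,0,0],[0,0,8.57],0],[[0,0,0],[0,0,8.57],0],[[0,0,0],[0,0,8.57],0],[[0,0,0],[0,0,8.57],0],[[0,0,0],[0,0,8.57],0],[[0,0,0],[0,0,8.57],0],[[0,0,0],[0,0,8.57],0],[[0,0,0],[0,0,8.57],0]]}}

```text
t: 3.85
eef_pos: [0.403, -0.1074, 0.1907]
eef_rot: [0.881, 0.412, 0.226, 0.062]
contact_force: [-0.6, 0.5, -0.6]
finger_gap: 1.0
```

Call:
{"fn": "play_rows", "kwargs": {"series": [[[0,0,0],[0,0,8.57],0],[[0,0,0],[0,0,8.57],0],[[0,0,0],[0,0,8.57],0],[[0,0,0],[0,0,8.57],0],[[0,0,0],[0,0,8.57],0],[[0,0,0],[0,0,0],0],[[0,0,0],[0,0,0],0]]}}

```text
t: 4.55
eef_pos: [0.4028, -0.108, 0.1905]
eef_rot: [0.97, 0.066, 0.233, -0.024]
contact_force: [0.3, -0.6, 0.1]
finger_gap: 1.005
```

```bash
sed -i 's/y=np.array(\[0,1.,0\])/y=np.array([0,-1.,0])/' plan.py
python3 - <<'E'
from plan import *
s=readout.get_state();print(s['joints'].round(3))
T=toolR(32);th=p[5]
rows([(tcp(H(th),T,.07),T),(tcp(H(th),T),T)],0,vmax=.013)
E
```

```text
[-0.73   0.005  2.189  0.569  0.723  0.314]
[[[-0.003, 0.01, 0.007], [-0.3, 1.2, 0.2], 0], [[-0.002, 0.011, 0.007], [-0.4, 1.3, 0.1], 0], [[-0.003, 0.01, 0.007], [-0.3, 1.2, 0.2], 0], [[-0.003, 0.01, 0.007], [-0.4, 1.2, 0.2], 0], [[-0.0, 0.0, 0.012], [0.0, 0.0, -0.0], 0], [[-0.0, 0.0, 0.011], [0.0, 0.0, -0.0], 0], [[-0.0, 0.0, 0.012], [0.0, 0.0, -0.0], 0], [[-0.0, 0.0, 0.012], [0.0, 0.0, -0.0], 0]]
[[[-0.0, 0.0, 0.012], [0.0, 0.0, -0.0], 0], [[-0.0, 0.0, 0.011], [0.0, 0.0, -0.0], 0]]
```

Call:
{"fn": "play_rows", "kwargs": {"series": [[[-0.003,0.01,0.007],[-0.3,1.2,0.2],0],[[-0.002,0.011,0.007],[-0.4,1.3,0.1],0],[[-0.003,0.01,0.007],[-0.3,1.2,0.2],0],[[-0.003,0.01,0.007],[-0.4,1.2,0.2],0],[[0,0,0.012],[0,0,0],0],[[0,0,0.011],[0,0,0],0],[[0,0,0.0],[0,0,0],0],[[0,0,0],[0,0,0],0]]}}

```text
t: 5.35
eef_pos: [0.4236, -0.1469, 0.1404]
eef_rot: [0.96, 0.055, 0.274, -0.017]
contact_force: [-0.8, -0.7, -0.3]
finger_gap: 1.004
```

```bash
python3 - <<'E'
from plan import *
s=readout.get_state();print(s['joints'].round(3))
T=toolR(32);th=p[5]
rows([(tcp(H(th),T),T)],0,vmax=.013)
E
```

```text
[-0.822  0.164  2.257  0.919  0.567 -0.121]
[[[0.0, -0.0, 0.012], [0.0, 0.0, -0.1], 0], [[0.0, -0.0, 0.012], [0.0, 0.0, -0.0], 0], [[0.0, -0.0, 0.012], [0.0, 0.1, -0.1], 0], [[0.001, -0.0, 0.011], [0.0, -0.0, -0.0], 0]]
```

Call:
{"fn": "play_rows", "kwargs": {"series": [[[0,0,0.012],[0,0,0],0],[[0,0,0.012],[0,0,0],0],[[0,0,0.012],[0,0,0],0],[[0,0,0.011],[0,0,0],0],[[0,0,0],[0,0,0],0.4],[[0,0,0],[0,0,0],0.9],[[0,0,0],[0,0,0],0.9],[[0,0,0],[0,0,0],0.9]]}}

```text
t: 6.15
eef_pos: [0.4483, -0.1447, 0.101]
eef_rot: [0.96, 0.054, 0.275, -0.016]
contact_force: [0.7, -0.3, -1.0]
finger_gap: 0.331
```

Call:
{"fn": "play_rows", "kwargs": {"series": [[[0,0,0],[0,0,0],0.9],[[0,0,0],[0,0,0],0.9]]}}

```text
t: 6.35
eef_pos: [0.4482, -0.145, 0.101]
eef_rot: [0.96, 0.053, 0.275, -0.016]
contact_force: [-3.6, -1.2, 5.3]
finger_gap: 0.219
```

```bash
python3 - <<'E'
from plan import *
s=readout.get_state();print(s['joints'].round(3),s['contact_force'],s['eef_pos']-tcp(H(p[5]),toolR(32)))
f=grab_frame('wrist');cv2.imwrite('pics/w2.png',f['image'])
E
```

```text
[-0.76   0.29   2.259  1.132  0.465 -0.305] [-3.60487846 -1.2071284   5.30765287] [-0.0009077  -0.00110497  0.00050687]
```

View pics/w2.png

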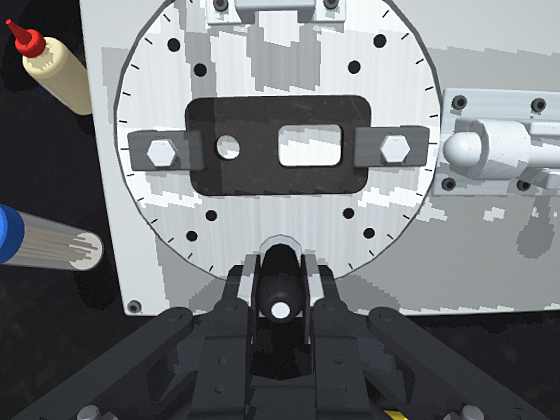

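Handle is gripped between the pads at about (280,280). Now the arc.

```bash
python3 - <<'E'
from plan import *
T=toolR(32)
ths=np.linspace(p[5],np.pi/2,17)[1:]
rows([(tcp(H(t),T),T) for t in ths],.9)
E
```

```text
[[[0.001, -0.007, 0.001], [0.1, 0.0, -0.4], 0.9], [[0.0, -0.006, -0.0], [0.0, 0.0, 0.0], 0.9], [[0.002, -0.005, 0.0], [0.0, 0.0, 0.0], 0.9], [[0.001, -0.006, 0.0], [0.0, 0.0, 0.0], 0.9], [[0.003, -0.005, 0.0], [0.0, 0.0, 0.0], 0.9], [[0.003, -0.005, 0.0], [0.0, 0.0, 0.0], 0.9], [[0.003, -0.005, 0.0], [0.0, 0.0, 0.0], 0.9], [[0.004, -0.004, 0.001], [0.0, 0.0, 0.0], 0.9]]
[[[0.004, -0.004, -0.0], [0.0, 0.0, 0.0], 0.9], [[0.005, -0.004, -0.0], [0.0, 0.0, 0.0], 0.9], [[0.005, -0.003, -0.0], [0.0, 0.0, 0.0], 0.9], [[0.005, -0.002, 0.0], [0.0, 0.0, 0.0], 0.9], [[0.005, -0.002, 0.0], [0.0, 0.0, 0.0], 0.9], [[0.006, -0.002, 0.001], [0.0, 0.0, 0.0], 0.9], [[0.006, -0.0, -0.0], [0.0, 0.0, 0.0], 0.9], [[0.006, -0.001, -0.0], [0.0, 0.0, 0.0], 0.9]]
```

Call:
{"fn": "play_rows", "kwargs": {"series": [[[0.0,-0.006,0],[0,0,0],0.9],[[0.001,-0.006,0],[0,0,0],0.9],[[0.002,-0.005,0],[0,0,0],0.9],[[0.001,-0.006,0],[0,0,0],0.9],[[0.003,-0.005,0],[0,0,0],0.9],[[0,0,0],[0,0,0],0.9]]}}

```text
t: 7.0
eef_pos: [0.4507, -0.1169, 0.1041]
eef_rot: [0.96, 0.053, 0.274, -0.015]
contact_force: [-4.9, -4.3, -1.7]
finger_gap: 0.22
```

```bash
python3 - <<'E'
from plan import *
T=toolR(32);s=readout.get_state();print(s['joints'].round(3),s['torque'])
ths=np.linspace(p[5],np.pi/2,17)[6:]
rows([(tcp(H(t),T),T) for t in ths],.9)
E
```

```text
[-0.685  0.267  2.282  1.153  0.426 -0.26 ] [-0.58549946  0.80648123 -0.56482674]
[[[0.003, -0.006, 0.001], [0.2, 0.1, -0.4], 0.9], [[0.003, -0.005, -0.0], [0.0, 0.0, -0.0], 0.9], [[0.004, -0.005, 0.0], [0.0, 0.0, -0.0], 0.9], [[0.005, -0.004, 0.0], [0.0, 0.0, -0.0], 0.9], [[0.004, -0.003, 0.0], [0.0, 0.0, -0.0], 0.9], [[0.005, -0.003, 0.001], [0.0, 0.0, -0.0], 0.9], [[0.005, -0.003, -0.0], [0.0, 0.0, -0.0], 0.9], [[0.006, -0.002, -0.0], [0.0, 0.0, -0.0], 0.9]]
[[[0.005, -0.001, 0.0], [0.0, 0.0, -0.0], 0.9], [[0.006, -0.001, 0.0], [0.0, 0.0, -0.0], 0.9], [[0.006, -0.0, 0.001], [0.0, 0.0, -0.0], 0.9]]
```

Call:
{"fn": "play_rows", "kwargs": {"series": [[[0.003,-0.006,0.0],[0,0,-0.2],0.9],[[0.003,-0.005,0],[0,0,0],0.9],[[0.004,-0.005,0],[0,0,0],0.9],[[0.005,-0.004,0],[0,0,0],0.9],[[0.004,-0.003,0],[0,0,0],0.9],[[0.005,-0.003,0.001],[0,0,0],0.9],[[0.005,-0.003,0],[0,0,0],0.9],[[0,0,0],[0,0,0],0.9]]}}

```text
t: 7.8
eef_pos: [0.4731, -0.0861, 0.1191]
eef_rot: [0.96, 0.054, 0.275, -0.014]
contact_force: [-1.3, -7.4, -0.6]
finger_gap: 0.225
```

```bash
python3 - <<'E'
from plan import *
T=toolR(32);s=readout.get_state();print(s['joints'].round(3),s['torque'])
ths=np.linspace(p[5],np.pi/2,17)[13:]
rows([(tcp(H(t),T),T) for t in ths],.9)
E
```

```text
[-0.563  0.242  2.244  1.051  0.389 -0.043] [-0.83642857  0.55676539 -0.87093502]
[[[0.005, -0.003, 0.001], [0.3, 0.0, -0.2], 0.9], [[0.006, -0.001, 0.0], [0.0, 0.0, -0.0], 0.9], [[0.005, -0.001, 0.0], [0.0, 0.0, -0.0], 0.9], [[0.006, -0.0, 0.001], [0.0, 0.0, -0.0], 0.9]]
```

Call:
{"fn": "play_rows", "kwargs": {"series": [[[0.005,-0.002,0],[0,0,0],0.9],[[0.006,-0.001,0],[0,0,0],0.9],[[0.005,-0.001,0],[0,0,0],0.9],[[0.006,0,0.001],[0,0,0],0.9],[[0,0,0],[0,0,0],0.9],[[0,0,0],[0,0,0],0.9]]}}

```text
t: 8.4
eef_pos: [0.4916, -0.0811, 0.1297]
eef_rot: [0.96, 0.053, 0.275, -0.013]
contact_force: [-3.6, -12.0, -1.9]
finger_gap: 0.222
```

```bash
python3 - <<'E'
from plan import *
s=readout.get_state();print(s['joints'].round(3),s['contact_force'],s['eef_pos']-tcp(H(np.pi/2),toolR(32)))
f=grab_frame('wrist');f['eef']=(s['eef_pos'],s['eef_rot']);pickle.dump(f,open('w3.pkl','wb'))
cv2.imwrite('pics/w3.png',cv2.resize(f['image'],(800,600),interpolation=cv2.INTER_CUBIC))
E
```

```text
[-0.519  0.241  2.193  0.943  0.391  0.111] [ -3.64941444 -12.02084524  -1.90218859] [-0.000366   -0.00257696  0.0002659 ]
```

View pics/w3.png

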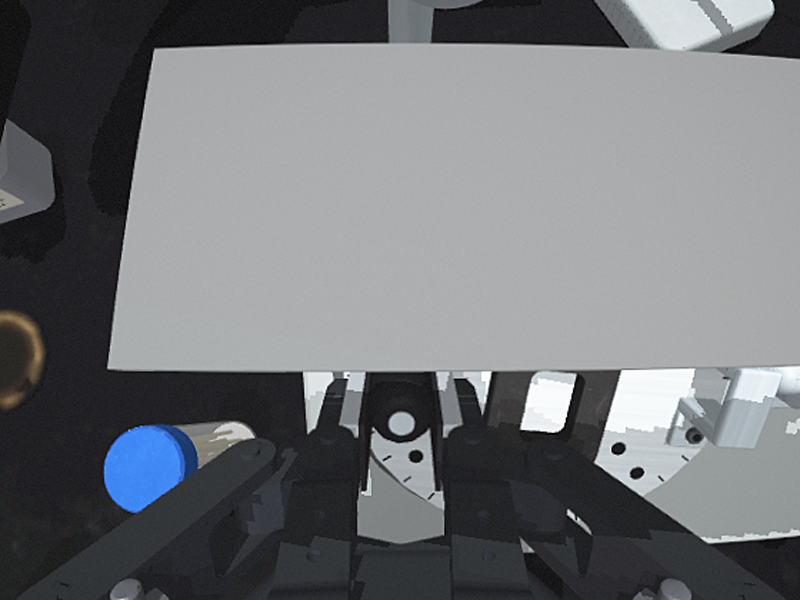

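The handle is held at (402,420). The keeper is at the right (735,410), with plate holes at (618,449), (637,473) and (415,456). I'll measure the plate rotation from the holes in w2 and w3.

```bash
cat > ang.py <<'E'
from plan import *
def cam(f,pos,q):
    Tc=f['tool_from_camera'];Rw=R.from_quat(q);g=dict(f);g['orientation']=(Rw*R.from_matrix(Tc[:3,:3])).as_quat();g['position']=pos+Rw.apply(Tc[:3,3]);return g
def ray(f,uv):
    fl=210/np.tan(np.radians(f['vfov']/2));K_=np.array([[fl,0,f['cx']],[0,fl,f['cy']],[0,0,1]])
    x=cv2.undistortPoints(np.array([[uv]],float),K_,f['dist_coeffs'])[0,0]
    return R.from_quat(f['orientation']).apply([*x,1])
def onface(f,uv,n):
    o=f['position'];dr=ray(f,uv);nn=R.from_euler('z',p[2]).apply([-s,0,c]);P0=face(p,(0,0,n))[0]
    X=o+dr*((P0-o)@nn)/(dr@nn); q=R.from_euler('z',-p[2]).apply(X-[p[0],p[1],0]);return np.array([q[0]*c+(q[2]-.105)*s,q[1]])
E
python3 - <<'E'
from ang import *
f=pickle.load(open('w3.pkl','rb'))
c2=cam(f,tcp(H(p[5]),toolR(32))+[-.0009,-.0011,.0005],[.96,.053,.275,-.016]);c3=cam(f,*f['eef'])
C=p[3:5]
def pr(f,uv,n,l):
    q=onface(f,uv,n);d_=q-C;print(l,q.round(4),'r',np.hypot(*d_).round(4),'ang',np.degrees(np.arctan2(d_[1],d_[0])).round(2))
for uv in[(354,67),(379,41),(348,213),(369,233),(173,45),(200,70),(211,215),(192,236)]:pr(c2,uv,.012,'w2')
pr(c2,(332,2),.016,'w2 screw')
for uv in[(618,449),(637,473),(415,456)]:pr(c3,np.array(uv)*.7-.15,.012,'w3')
pr(c3,np.array((696,436))*.7-.15,.016,'w3 screw')
print('handle w2 tip',C)
pr(c2,(460,150),.024,'bolt nose w2')
pr(c2,(281,310),.062,'handle top w2');pr(c3,np.array((401,424))*.7,.062,'handle top w3')
E
```

```text
w2 [0.0331 0.0188] r 0.0508 ang -45.44
w2 [0.0446 0.0078] r 0.0666 ang -45.08
w2 [-0.0381  0.0182] r 0.0512 ang -134.11
w2 [-0.0495  0.0063] r 0.0676 ang -134.01
w2 [0.0435 0.1018] r 0.0657 ang 45.52
w2 [0.0323 0.09  ] r 0.0494 ang 45.22
w2 [-0.0387  0.0894] r 0.0499 ang 136.46
w2 [-0.0505  0.1004] r 0.066 ang 136.56
w2 screw [0.0597 0.0303] r 0.0669 ang -21.62
w3 [-0.0433  0.0224] r 0.0522 ang -141.37
w3 [-0.0557  0.0121] r 0.0683 ang -141.16
w3 [-0.0445  0.1061] r 0.0662 ang 129.41
w3 screw [-0.0355 -0.0076] r 0.0707 ang -117.83
handle w2 tip [-0.00250828  0.05495743]
bolt nose w2 [-0.0036 -0.0303] r 0.0852 ang -90.74
handle top w2 [-0.0616  0.0533] r 0.0591 ang -178.42
handle top w3 [0.0029 0.1119] r 0.0572 ang 84.54
```

The plate has over-rotated by about 6.5° because the handle rolled between the pads. I'll bring it back by 6 mm and measure the holes again by blob centroid.

Call:
{"fn": "play_rows", "kwargs": {"series": [[[-0.003,0,0],[0,0,0],0.9],[[-0.003,0,0],[0,0,0],0.9],[[0,0,0],[0,0,0],0.9],[[0,0,0],[0,0,0],0.9]]}}

```text
t: 8.85
eef_pos: [0.488, -0.0812, 0.1278]
eef_rot: [0.959, 0.055, 0.276, -0.014]
contact_force: [4.1, -7.0, -0.3]
finger_gap: 0.225
```

```bash
cat > holes.py <<'E'
from ang import *
def holes(f):
    g=cv2.cvtColor(f['image'],cv2.COLOR_BGR2GRAY);_,b=cv2.threshold(g,75,255,cv2.THRESH_BINARY_INV)
    n,_,st,ce=cv2.connectedComponentsWithStats(b)
    for i in range(1,n):
        if 30<=st[i,4]<=250 and max(st[i,2:4])<20:
            q=onface(f,ce[i],.012);d_=q-p[3:5];r=np.hypot(*d_)
            if .045<r<.073:print(ce[i].round(1),st[i,4],q.round(4),r.round(4),np.degrees(np.arctan2(d_[1],d_[0])).round(2))
E
python3 - <<'E'
from holes import *
f=pickle.load(open('w3.pkl','rb'));holes(cam(f,*f['eef']));print()
s_=readout.get_state();f=grab_frame('wrist');f['eef']=(s_['eef_pos'],s_['eef_rot']);pickle.dump(f,open('w4.pkl','wb'));print(s_['contact_force'])
holes(cam(f,*f['eef']));save(f,'w4.png')
E
```

```text
[432.5 313.6] 63 [-0.0429  0.0224] 0.0519 -141.13
[290.7 319.1] 70 [-0.0446  0.1059] 0.0661 129.55
[445.3 330.7] 57 [-0.0555  0.0124] 0.068 -141.25

[ 4.09824419 -7.00184449 -0.28294403]
[438.8 304.6] 61 [-0.0405  0.0198] 0.0517 -137.21
[296.1 318.3] 63 [-0.0479  0.1029] 0.0661 133.44
[453.1 321.4] 58 [-0.0526  0.0089] 0.068 -137.42
```

Call:
{"fn": "play_rows", "kwargs": {"series": [[[-0.003,0,0],[0,0,0],0.9],[[0,0,0],[0,0,0],0.9],[[0,0,0],[0,0,0],0.9]]}}

```text
t: 9.2
eef_pos: [0.4858, -0.0815, 0.1265]
eef_rot: [0.959, 0.055, 0.277, -0.013]
contact_force: [5.1, -4.9, 1.8]
finger_gap: 0.22
```

```bash
python3 - <<'E'
from holes import *
s_=readout.get_state();f=grab_frame('wrist');f['eef']=(s_['eef_pos'],s_['eef_rot']);pickle.dump(f,open('w5.pkl','wb'));print(s_['contact_force'])
holes(cam(f,*f['eef']));save(f,'w5.png')
E
```

```text
[ 5.06548595 -4.89277367  1.78199202]
[515.8 205. ] 33 [ 0.0177 -0.0144] 0.0723 -73.73
[442.3 299.1] 65 [-0.0392  0.0183] 0.0518 -135.04
[457.6 315.4] 56 [-0.0508  0.007 ] 0.0681 -135.19
```

Call:
{"fn": "play_rows", "kwargs": {"series": [[[0,0,0],[0,0,0],0.6],[[0,0,0],[0,0,0],0.5],[[0,0,0],[0,0,0],0.5],[[0,0,-0.01],[0,0,0],0.5],[[0,0,-0.015],[0,0,0],0.5],[[0,0,-0.015],[0,0,0],0.5],[[0,0,-0.015],[0,0,0],0.5],[[0,0,0],[0,0,0],0.5]]}}

```text
t: 10.05
eef_pos: [0.4547, -0.0825, 0.1725]
eef_rot: [0.96, 0.055, 0.275, -0.015]
contact_force: [-0.6, 0.6, -0.5]
finger_gap: 0.498
```

```bash
python3 - <<'E'
from holes import *
s_=readout.get_state();print(s_['joints'].round(3))
T=toolR(36)
print(tcp(K(p[7]),T,.06))
rows([(s_['eef_pos']-np.array([.07,.0,-.02]),R.from_quat(s_['eef_rot'])),(tcp(K(p[7]),T,.07),T)],.3,vmax=.02)
E
```

```text
[-0.589  0.091  2.213  0.763  0.519  0.255]
[ 0.44738367 -0.29165579  0.1746757 ]
[[[-0.012, -0.002, -0.013], [0.0, 0.0, 0.0], 0.3], [[-0.012, -0.002, -0.014], [0.0, 0.0, 0.0], 0.3], [[-0.012, -0.002, -0.013], [0.0, 0.0, 0.0], 0.3], [[-0.012, -0.002, -0.014], [0.0, 0.0, 0.0], 0.3], [[0.002, 0.02, 0.002], [0.0, 0.4, -0.0], 0.3], [[0.002, 0.019, 0.003], [0.0, 0.3, -0.0], 0.3], [[0.002, 0.02, 0.002], [0.0, 0.4, -0.0], 0.3], [[0.002, 0.019, 0.002], [0.1, 0.3, -0.0], 0.3]]
[[[0.002, 0.02, 0.003], [-0.0, 0.4, -0.1], 0.3], [[0.002, 0.019, 0.002], [-0.0, 0.4, 0.0], 0.3], [[0.002, 0.02, 0.003], [-0.0, 0.3, 0.0], 0.3], [[0.001, 0.019, 0.002], [0.0, 0.4, 0.0], 0.3], [[0.002, 0.02, 0.002], [0.0, 0.3, 0.0], 0.3], [[0.002, 0.019, 0.003], [0.0, 0.4, -0.0], 0.3], [[0.002, 0.02, 0.002], [0.0, 0.4, -0.0], 0.3]]
```

Call:
{"fn": "play_rows", "kwargs": {"series": [[[-0.012,-0.002,-0.013],[0,0,0],0.3],[[-0.012,-0.002,-0.014],[0,0,0],0.3],[[-0.012,-0.002,-0.013],[0,0,0],0.3],[[-0.006,0.01,-0.008],[0,0,0],0.3],[[0.002,0.02,0.002],[0,0.4,0],0.3],[[0.002,0.019,0.003],[0,0.3,0],0.3],[[0.002,0.02,0.002],[0,0.4,0],0.3],[[0.002,0.019,0.002],[0,0.3,0],0.3]]}}

```text
t: 10.85
eef_pos: [0.4153, -0.1702, 0.1858]
eef_rot: [0.956, 0.055, 0.286, -0.017]
contact_force: [0.2, -1.2, 1.1]
finger_gap: 0.703
```

```bash
python3 - <<'E'
from holes import *
s_=readout.get_state();f=grab_frame('wrist');f['eef']=(s_['eef_pos'],s_['eef_rot']);pickle.dump(f,open('w6.pkl','wb'))
F=cam(f,*f['eef']);holes(F);cv2.imwrite('pics/w6.png',cv2.resize(f['image'],(800,600),interpolation=cv2.INTER_CUBIC))
T=toolR(36);print(s_['joints'].round(3),'knob',proj(F,K(p[7]))*10/7,'nose',proj(F,face(p,(p[3],p[4]-.078,.024)))*10/7,'keep',proj(F,face(p,(p[3],p[4]-.062,.039)))*10/7)
rows([(tcp(K(p[7]),T,.06),T)],.3,vmax=.02)
E
```

```text
[186.9  84.2] 44 [0.0445 0.1007] 0.0656 44.22
[314.5  84.5] 41 [0.0436 0.007 ] 0.0665 -46.16
[202.9 100.1] 43 [0.033  0.0895] 0.0495 44.2
[298.7 100. ] 40 [0.0325 0.0184] 0.0506 -46.18
[332.1 180.2] 46 [-0.0281 -0.0085] 0.0684 -112.0
[207.2 193. ] 38 [-0.0381  0.0903] 0.0502 135.2
[296.8 193.3] 35 [-0.0387  0.0192] 0.0509 -135.28
[194.1 206.5] 37 [-0.0492  0.1017] 0.0661 135.01
[310.7 207.1] 35 [-0.0501  0.0079] 0.0669 -135.33
[-0.911  0.078  2.192  0.8    0.716 -0.033] knob [[671.9364793  294.50092173]] nose [[508.10703206 213.3428786 ]] keep [[481.86550885 216.98686803]]
[[[0.001, 0.017, 0.003], [0.0, 0.4, -0.0], 0.3], [[0.001, 0.018, 0.003], [0.1, 0.3, -0.1], 0.3], [[0.001, 0.017, 0.002], [-0.0, 0.4, 0.0], 0.3], [[0.002, 0.017, 0.003], [0.0, 0.4, -0.0], 0.3], [[0.001, 0.018, 0.003], [0.1, 0.4, -0.0], 0.3], [[0.001, 0.017, 0.003], [-0.0, 0.3, -0.1], 0.3], [[0.001, 0.017, 0.002], [0.0, 0.4, 0.0], 0.3]]
```

View pics/w6.png

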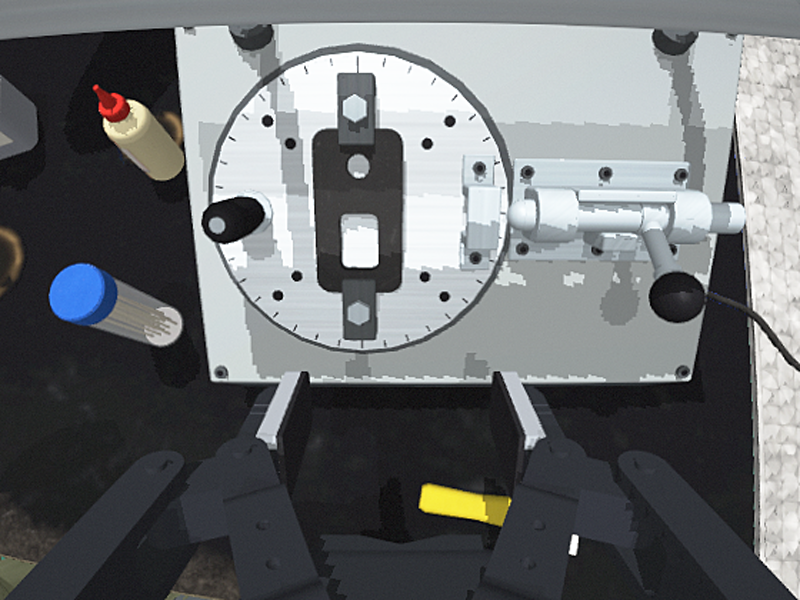

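The wrist view shows the keeper bridge (482,218) facing the nose (522,215), aligned to about 1 mm. The knob is at (677,297), slightly off the prediction, so I'll check it against the nominal knob angle.

```bash
python3 - <<'E'
from holes import *
f=pickle.load(open('w6.pkl','rb'));F=cam(f,*f['eef'])
for a in(p[7],.785):
  for v in(-.0935,-.0955):print(a,v,proj(F,K(a,v))*10/7)
T=toolR(36)
P=K(.785,-.0955)
rows([(tcp(P,T,.06),T),(tcp(P,T,-0.0),T)],.3,vmax=.02)
print(tcp(P,T,.06),tcp(P,T,0))
E
```

```text
0.8648394898718816 -0.0935 [[672.03212283 294.50050611]]
0.8648394898718816 -0.0955 [[676.12299076 294.48268297]]
0.785 -0.0935 [[668.03684346 298.86015407]]
0.785 -0.0955 [[672.07440699 298.83917145]]
[[[0.001, 0.018, 0.003], [0.0, 0.4, -0.0], 0.3], [[0.0, 0.017, 0.003], [0.1, 0.3, -0.1], 0.3], [[0.001, 0.018, 0.003], [-0.0, 0.4, 0.0], 0.3], [[0.001, 0.017, 0.004], [0.0, 0.4, -0.0], 0.3], [[0.0, 0.018, 0.003], [0.1, 0.4, -0.0], 0.3], [[0.001, 0.018, 0.003], [-0.0, 0.3, -0.1], 0.3], [[0.0, 0.017, 0.003], [0.0, 0.4, 0.0], 0.3], [[0.0, 0.0, 0.02], [0.0, 0.0, 0.0], 0.3]]
[[[0.0, 0.0, 0.02], [0.0, 0.0, 0.0], 0.3], [[0.001, 0.0, 0.02], [0.0, 0.0, 0.0], 0.3]]
[ 0.44644827 -0.29382763  0.17086459] [ 0.48147043 -0.28967817  0.12232357]
```

Call:
{"fn": "play_rows", "kwargs": {"series": [[[0.001,0.018,0.003],[0,0.4,0],0.3],[[0.0,0.017,0.003],[0,0.3,0],0.3],[[0.001,0.018,0.003],[0,0.4,0],0.3],[[0.001,0.017,0.003],[0,0.4,0],0.3],[[0,0.018,0.003],[0,0.4,0],0.3],[[0.001,0.018,0.003],[0,0.3,0],0.3],[[0,0.018,0.003],[0,0.4,0],0.3],[[0,0,0],[0,0,0],0.3]]}}

```text
t: 11.7
eef_pos: [0.4447, -0.2928, 0.1707]
eef_rot: [0.95, 0.054, 0.308, -0.018]
contact_force: [-0.0, 0.4, 0.3]
finger_gap: 0.696
```

```bash
python3 - <<'E'
from holes import *
T=toolR(36);s_=readout.get_state();print(s_['joints'].round(3))
P=K(.82,-.0968)
rows([(tcp(P,T,0),T)],.3,vmax=.012)
f=grab_frame('wrist');F=cam(f,s_['eef_pos'],s_['eef_rot'])
g=cv2.cvtColor(f['image'],cv2.COLOR_BGR2GRAY);b=((g<60)*255).astype(np.uint8);x,y=proj(F,P)[0].round().astype(int);print('pred',x,y)
b=cv2.morphologyEx(b,cv2.MORPH_OPEN,cv2.getStructuringElement(cv2.MORPH_ELLIPSE,(13,13)))
n,_,st,ce=cv2.connectedComponentsWithStats(b)
for i in range(1,n):
    if st[i,4]<6000: print(st[i],ce[i].round(1))
cv2.imwrite('pics/w7.png',f['image'])
E
```

```text
[-1.063  0.29   1.994  0.862  0.796 -0.209]
[[[0.001, 0.0, 0.012], [0.0, 0.0, -0.0], 0.3], [[0.0, 0.001, 0.012], [0.1, 0.0, -0.1], 0.3], [[0.001, 0.0, 0.012], [-0.0, 0.0, -0.0], 0.3], [[0.0, 0.001, 0.012], [0.0, 0.0, -0.1], 0.3], [[0.001, 0.0, 0.012], [0.0, 0.1, -0.0], 0.3]]
pred 287 230
[482   0  13   8  80] [488.    2.7]
[469  14  13  13 121] [475.  20.]
[  0  38  19  16 234] [ 8.3 45.7]
[ 72 113  26  16 300] [ 84.3 120.5]
[ 39 116  31  36 837] [ 53.4 132.7]
[  0 157  14  23 263] [  5.6 168.1]
[ 85 195  29  30 631] [100.3 210.3]
[ 50 196  26  25 454] [ 61.  207.5]
[ 264  210   39   40 1205] [283.  229.7]
```

Call:
{"fn": "play_rows", "kwargs": {"series": [[[0.001,-0.001,0.012],[0,0,0],0.3],[[0,-0.001,0.012],[0,0,0],0.3],[[0.001,0,0.012],[0,0,0],0.3],[[0,0,0.012],[0,0,0],0.3],[[0.001,0,0.012],[0,0,0],0.3],[[0,0,0],[0,0,0],0.6],[[0,0,0],[0,0,0],0.9],[[0,0,0],[0,0,0],0.9]], "grip_force": 40}}

```text
t: 12.55
eef_pos: [0.4816, -0.2871, 0.1252]
eef_rot: [0.95, 0.054, 0.308, -0.015]
contact_force: [-1.4, -5.1, 0.1]
finger_gap: 0.254
```

Call:
{"fn": "play_rows", "kwargs": {"series": [[[0,0,0],[0,0,0],0.9],[[0,0,0],[0,0,0],0.9]]}}

```text
t: 12.75
eef_pos: [0.4816, -0.2871, 0.1256]
eef_rot: [0.95, 0.054, 0.308, -0.016]
contact_force: [0.6, -4.7, -0.9]
finger_gap: 0.254
```

```bash
python3 - <<'E'
from holes import *
T=toolR(36);s_=readout.get_state();print(s_['joints'].round(3),s_['torque'])
Rw=R.from_quat(s_['eef_rot']);G=s_['eef_pos']-Rw.apply([0,0,OFF])
q=R.from_euler('z',-p[2]).apply(G-[p[0],p[1],0]);q=np.array([q[0]*c+(q[2]-.105)*s,q[1],-q[0]*s+(q[2]-.105)*c]);print('grip uvn',q, 'expected',p[3]-.05*np.cos(.82),.024+.05*np.sin(.82))
v=q[1]
rows([(tcp(K(a,v),T,0),T) for a in np.linspace(.82,np.pi/2,9)[1:]],.9)
E
```

```text
[-0.978  0.4    1.994  0.979  0.677 -0.288] [-0.67940472  0.29734723 -0.46692375]
grip uvn [-0.03583562 -0.09281721  0.06193725] expected -0.03661933796859495 0.06055729148634479
[[[0.003, -0.0, -0.001], [0.4, 0.0, -0.2], 0.9], [[0.004, -0.0, -0.003], [-0.0, 0.0, 0.0], 0.9], [[0.004, -0.0, -0.002], [-0.0, 0.0, 0.0], 0.9], [[0.005, -0.0, -0.001], [-0.0, 0.0, 0.0], 0.9], [[0.004, -0.0, -0.001], [-0.0, 0.0, 0.0], 0.9], [[0.005, -0.0, -0.001], [-0.0, 0.0, 0.0], 0.9], [[0.005, -0.0, 0.0], [-0.0, 0.0, 0.0], 0.9], [[0.004, -0.0, 0.0], [-0.0, 0.0, 0.0], 0.9]]
```

Call:
{"fn": "play_rows", "kwargs": {"series": [[[0.003,0,-0.002],[0,0,0],0.9],[[0.004,0,-0.003],[0,0,0],0.9],[[0.004,0,-0.002],[0,0,0],0.9],[[0.005,0,-0.001],[0,0,0],0.9],[[0.004,0,-0.001],[0,0,0],0.9],[[0.005,0,-0.001],[0,0,0],0.9],[[0,0,0],[0,0,0],0.9]]}}

```text
t: 13.45
eef_pos: [0.4965, -0.2835, 0.1482]
eef_rot: [0.949, 0.054, 0.309, -0.017]
contact_force: [3.4, -4.0, -3.0]
finger_gap: 0.245
```

```bash
python3 - <<'E'
from holes import *
T=toolR(36);s_=readout.get_state();print(s_['joints'].round(3),s_['torque'])
rows([(tcp(K(a,-.0935),T,0),T) for a in [1.48,1.57]],.9)
f=grab_frame('wrist');save(f,'w8.png')
E
```

```text
[-0.947  0.372  1.948  0.913  0.705 -0.173] [-0.33040757  0.34439347 -0.63153437]
[[[0.004, 0.002, 0.001], [0.2, -0.0, -0.2], 0.9], [[0.005, 0.0, -0.0], [-0.0, -0.0, 0.0], 0.9]]
```

View pics/w8.png

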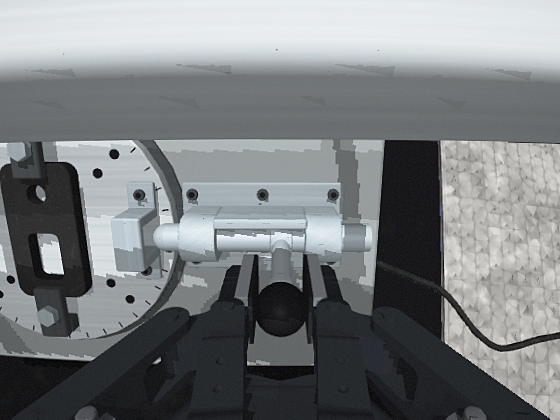

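The ball is held at (282,308) and rising. The nose (160,238) lines up with the keeper. I'll finish the raise.

Call:
{"fn": "play_rows", "kwargs": {"series": [[[0.005,0,0],[0,0,0],0.9],[[0.005,0,0],[0,0,0],0.9],[[0.001,0,0],[0,0,0],0.9],[[0,0,0],[0,0,0],0.9]]}}

```text
t: 13.9
eef_pos: [0.5051, -0.2816, 0.1544]
eef_rot: [0.949, 0.055, 0.308, -0.018]
contact_force: [0.7, -0.7, 0.4]
finger_gap: 0.101
```

```bash
cat > uvn.py <<'E'
from holes import *
def uvn():
    s_=readout.get_state();Rw=R.from_quat(s_['eef_rot']);G=s_['eef_pos']-Rw.apply([0,0,OFF])
    q=R.from_euler('z',-p[2]).apply(G-[p[0],p[1],0]);return np.array([q[0]*c+(q[2]-.105)*s,q[1],-q[0]*s+(q[2]-.105)*c])
E
python3 - <<'E'
from uvn import *
q=uvn();s_=readout.get_state();print(q,np.arctan2(q[2]-.024,p[3]-q[0]),np.hypot(q[2]-.024,p[3]-q[0]),s_['joints'].round(3))
T=R.from_quat(s_['eef_rot']);print((T.inv()*toolR(36)).as_rotvec())
rows([(tcp(K(np.pi/2,q[1]+.038),toolR(36)),toolR(36))],.9,vmax=.005)
E
```

```text
[-0.00071144 -0.09026746  0.07491229] 1.6060744411144818 0.05094398362203455 [-0.928  0.369  1.928  0.893  0.71  -0.133]
[ 0.00098333  0.00020591 -0.00175819]
[[[-0.0, -0.005, 0.0], [0.0, 0.0, -0.0], 0.9], [[-0.0, -0.005, 0.0], [0.0, 0.0, -0.0], 0.9], [[-0.001, -0.004, 0.0], [0.0, 0.0, -0.0], 0.9], [[0.0, -0.005, 0.0], [0.0, 0.0, -0.1], 0.9], [[-0.0, -0.005, 0.0], [0.0, 0.0, 0.0], 0.9], [[-0.0, -0.005, 0.001], [0.0, 0.0, 0.0], 0.9], [[-0.001, -0.004, -0.0], [0.0, 0.0, 0.0], 0.9], [[0.0, -0.005, -0.0], [0.1, 0.0, -0.0], 0.9]]
```

Gap fell to 0.10, so the ball has slipped out of the fingers. Looking.

```bash
python3 - <<'E'
from uvn import *
f=grab_frame('wrist');s_=readout.get_state();f['eef']=(s_['eef_pos'],s_['eef_rot']);pickle.dump(f,open('w9.pkl','wb'))
cv2.imwrite('pics/w9.png',f['image'][130:420,60:480])
E
```

```text
(no output)
```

View pics/w9.png

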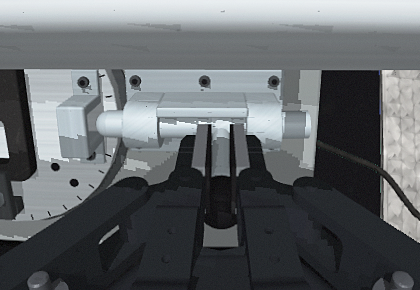

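The ball now sits on the front side of the fingertips, at full-frame (281,342), with its arm between them. I'll find its angle.

```bash
python3 - <<'E'
from uvn import *
f=pickle.load(open('w9.pkl','rb'));F=cam(f,*f['eef'])
for v in(-.088,-.091,-.094):
  for a in(.785,.9,1.,1.1,1.2,1.3,1.4,1.57):print(v,a,proj(F,K(a,v))[0].round(0))
w8=cam(f,np.array([.4965,-.2835,.1482]),[.949,.054,.309,-.017])
for a in(.9,1.,1.1,1.2,1.3,1.4):print('w8',a,proj(w8,K(a,-.092))[0].round(0))
E
```

```text
-0.088 0.785 [279. 342.]
-0.088 0.9 [279. 339.]
-0.088 1.0 [279. 336.]
-0.088 1.1 [278. 331.]
-0.088 1.2 [278. 325.]
-0.088 1.3 [278. 318.]
-0.088 1.4 [278. 310.]
-0.088 1.57 [278. 294.]
-0.091 0.785 [285. 342.]
-0.091 0.9 [285. 339.]
-0.091 1.0 [285. 336.]
-0.091 1.1 [285. 331.]
-0.091 1.2 [285. 325.]
-0.091 1.3 [285. 318.]
-0.091 1.4 [285. 310.]
-0.091 1.57 [285. 294.]
-0.094 0.785 [290. 342.]
-0.094 0.9 [291. 339.]
-0.094 1.0 [291. 336.]
-0.094 1.1 [291. 331.]
-0.094 1.2 [291. 325.]
-0.094 1.3 [292. 318.]
-0.094 1.4 [292. 310.]
-0.094 1.57 [292. 294.]
w8 0.9 [285. 322.]
w8 1.0 [285. 318.]
w8 1.1 [285. 313.]
w8 1.2 [286. 306.]
w8 1.3 [286. 298.]
w8 1.4 [286. 290.]
```

Call:
{"fn": "play_rows", "kwargs": {"series": [[[0,0,0],[0,0,0],0.7],[[0,0,-0.015],[0,0,0],0.5],[[0,0,-0.02],[0,0,0],0.3],[[0,0,-0.02],[0,0,0],0.3],[[-0.01,0,-0.015],[0,0,0],0.3],[[-0.014,0,0],[0,0,0],0.3],[[-0.014,0,0],[0,0,0],0.3],[[0,0,0],[0,0,0],0.3]]}}

```text
t: 14.75
eef_pos: [0.4318, -0.2899, 0.188]
eef_rot: [0.95, 0.054, 0.307, -0.018]
contact_force: [1.0, -0.8, 0.5]
finger_gap: 0.702
```

```bash
cat > ball.py <<'E'
from uvn import *
def ball(name):
    s_=readout.get_state();f=grab_frame('wrist');F=cam(f,s_['eef_pos'],s_['eef_rot']);save(f,name)
    pickle.dump((f,s_),open(name+'.pkl','wb'))
    g=cv2.cvtColor(f['image'],cv2.COLOR_BGR2GRAY);b=((g<60)*255).astype(np.uint8)
    b=cv2.morphologyEx(b,cv2.MORPH_OPEN,cv2.getStructuringElement(cv2.MORPH_ELLIPSE,(13,13)))
    n,_,st,ce=cv2.connectedComponentsWithStats(b);x=proj(F,K(.85,-.091))[0]
    for i in range(1,n):
        if 400<st[i,4]<6000 and np.linalg.norm(ce[i]-x)<60: print(st[i],ce[i].round(1),'pred',x)
    print(F['position'])
    return F
E
python3 - <<'E'
from ball import *
print(uvn());ball('w10.png')
E
```

```text
[-0.0477733  -0.08989317  0.14091994]
[ 263  182   37   38 1118] [281.  200.6] pred [283.98041557 215.33868071]
[ 0.41593148 -0.2906478   0.35272559]
```

Call:
{"fn": "play_rows", "kwargs": {"series": [[[-0.015,0.015,0],[0,0,0],0.3],[[-0.015,0.015,0],[0,0,0],0.3],[[0,0,0],[0,0,0],0.3],[[0,0,0],[0,0,0],0.3]]}}

```text
t: 15.2
eef_pos: [0.4128, -0.3228, 0.171]
eef_rot: [0.95, 0.054, 0.308, -0.018]
contact_force: [-0.7, 0.2, 0.2]
finger_gap: 0.7
```

```bash
python3 - <<'E'
from ball import *
print(uvn());ball('w11.png')
E
```

```text
[-0.07593281 -0.12028133  0.13753047]
[ 210  136   40   40 1236] [229.4 155.9] pred [235.50346108 173.73399824]
[ 0.39677676 -0.32336535  0.3357056 ]
```

```bash
cat > tri.py <<'E'
from ball import *
def tri(L):
    A=np.zeros((3,3));b=np.zeros(3)
    for F,uv in L:
        d_=ray(F,uv);d_/=np.linalg.norm(d_);M=np.eye(3)-np.outer(d_,d_);A+=M;b+=M@F['position']
    X=np.linalg.solve(A,b);q=R.from_euler('z',-p[2]).apply(X-[p[0],p[1],0]);q=np.array([q[0]*c+(q[2]-.105)*s,q[1],-q[0]*s+(q[2]-.105)*c])
    print(X,'uvn',q,'ang',np.arctan2(q[2]-.024,p[3]-q[0]),'r',np.hypot(q[2]-.024,p[3]-q[0]))
    for F,uv in L:print(proj(F,X)-uv)
E
python3 - <<'E'
from tri import *
L=[]
for n,uv in(('w10.png',(281,200.6)),('w11.png',(229.4,155.9))):
    f,s_=pickle.load(open(n+'.pkl','rb'));L.append((cam(f,s_['eef_pos'],s_['eef_rot']),uv))
tri(L)
r=least_squares(lambda x:np.ravel([proj(F,K(x[0],x[1]))[0]-uv for F,uv in L]),[1.,-.09]);print(r.x,r.fun)
f=pickle.load(open('w6.pkl','rb'));g=dict(f);
L=[(cam(f,*f['eef']),(473.7,207.7)),(cam(f,np.array([.4447,-.2928,.1707]),toolR(36).as_quat()),(283,229.7))];tri(L)
r=least_squares(lambda x:np.ravel([proj(F,K(x[0],x[1]))[0]-uv for F,uv in L]),[1.,-.09]);print('initial',r.x,r.fun)
E
```

```text
[ 0.47634451 -0.28378277  0.154925  ] uvn [-0.02342993 -0.08904244  0.0711757 ] ang 1.1533746329758774 r 0.05160680588068086
[[-0.0502383   0.05731486]]
[[ 0.05254498 -0.05991813]]
[ 1.13284639 -0.0888919 ] [-0.29675266 -0.1786006   0.28496056  0.12541993]
[ 0.470097   -0.2899764   0.14319092] uvn [-0.03530099 -0.09445798  0.06448011] ang 0.8899305474536378 r 0.05209607718840274
[[0.00045263 0.00935677]]
[[-0.00030852 -0.0104849 ]]
initial [ 0.84027454 -0.09528565] [-1.5845651  -0.56899377  1.34334752 -0.7586213 ]
```

The knob is already turned to about 1.14 of the 1.57 needed, at uvn (-23, -89, 71) mm. I'll regrasp centred on it with more force.

```bash
python3 - <<'E'
from tri import *
T=toolR(36);P=face(p,(-.0234,-.089,.0705))[0]
rows([(tcp(P,T,.05),T),(tcp(P,T),T)],.3,vmax=.017)
E
```

```text
[[[0.011, -0.008, 0.006], [0.0, 0.0, -0.0], 0.3], [[0.011, -0.008, 0.005], [0.0, 0.0, -0.1], 0.3], [[0.012, -0.007, 0.006], [0.0, 0.0, -0.0], 0.3], [[0.011, -0.008, 0.005], [0.1, 0.0, -0.1], 0.3], [[0.0, -0.0, 0.017], [-0.0, 0.0, 0.0], 0.3], [[0.0, -0.0, 0.016], [-0.0, 0.0, 0.0], 0.3], [[0.0, -0.0, 0.017], [-0.0, 0.0, 0.0], 0.3]]
```

Call:
{"fn": "play_rows", "kwargs": {"series": [[[0.011,-0.008,0.006],[0,0,0],0.3],[[0.011,-0.008,0.005],[0,0,0],0.3],[[0.012,-0.007,0.006],[0,0,0],0.3],[[0.011,-0.008,0.005],[0,0,0],0.3],[[0,0,0.017],[0,0,0],0.3],[[0,0,0.016],[0,0,0],0.3],[[0,0,0.017],[0,0,0],0.3],[[0,0,0],[0,0,0],0.5]], "grip_force": 110}}

```text
t: 16.05
eef_pos: [0.4878, -0.2812, 0.1379]
eef_rot: [0.95, 0.055, 0.308, -0.019]
contact_force: [0.6, 0.5, 0.2]
finger_gap: 0.551
```

Call:
{"fn": "play_rows", "kwargs": {"series": [[[0,0,0],[0,0,0],0.7],[[0,0,0],[0,0,0],1.0],[[0,0,0],[0,0,0],1.0],[[0,0,0],[0,0,0],1.0],[[0,0,0],[0,0,0],1.0]]}}

```text
t: 16.55
eef_pos: [0.487, -0.2836, 0.1396]
eef_rot: [0.95, 0.054, 0.308, -0.017]
contact_force: [-5.9, -0.7, 5.8]
finger_gap: 0.229
```

```bash
python3 - <<'E'
from tri import *
print(uvn());v=uvn()[1]
T=toolR(36);rows([(tcp(K(a,v,r=.0515),T),T) for a in (1.22,1.3,1.38,1.46,1.54,1.6)],1)
E
```

```text
[-0.02384831 -0.09004629  0.07118392]
[[[0.004, -0.0, -0.001], [0.2, 0.0, -0.1], 1], [[0.004, -0.0, -0.001], [-0.0, 0.0, -0.0], 1], [[0.004, -0.0, -0.0], [-0.0, 0.0, -0.0], 1], [[0.004, -0.0, -0.0], [-0.0, 0.0, -0.0], 1], [[0.004, -0.0, -0.0], [-0.0, 0.0, -0.0], 1], [[0.003, -0.0, 0.0], [-0.0, 0.0, -0.0], 1]]
```

Call:
{"fn": "play_rows", "kwargs": {"series": [[[0.004,0,-0.001],[0,0,0],1.0],[[0.004,0,-0.001],[0,0,0],1.0],[[0.004,0,0],[0,0,0],1.0],[[0,0,0],[0,0,0],1.0]]}}

```text
t: 16.95
eef_pos: [0.4945, -0.2827, 0.1469]
eef_rot: [0.95, 0.054, 0.307, -0.017]
contact_force: [-6.8, -3.3, -0.1]
finger_gap: 0.229
```

```bash
python3 - <<'E'
from tri import *
print(uvn());f=grab_frame('wrist');save(f,'w12.png');s_=readout.get_state();F=cam(f,s_['eef_pos'],s_['eef_rot'])
g=cv2.cvtColor(f['image'],cv2.COLOR_BGR2GRAY)
cv2.imwrite('pics/w12c.png',cv2.resize(f['image'][180:400,150:430],None,fx=2,fy=2))
for a in(1.1,1.2,1.3,1.4,1.5):print(a,proj(F,K(a,-.09,r=.0515))[0])
E
```

```text
[-0.01359365 -0.09005689  0.07378405]
1.1 [283.32918872 311.48381977]
1.2 [283.37336103 304.72090037]
1.3 [283.40647344 296.71226447]
1.4 [283.42710593 287.53481922]
1.5 [283.43408601 277.31003122]
```

View pics/w12c.png

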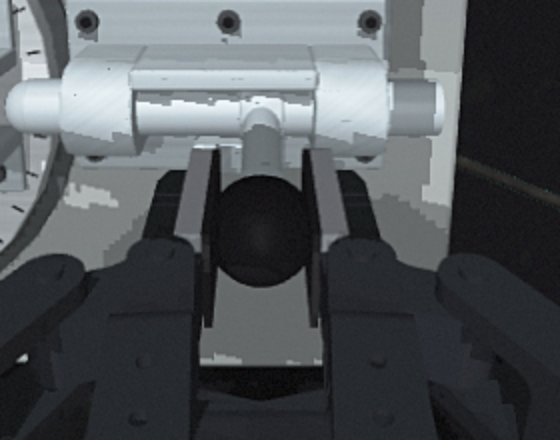

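The ball is centred in the pads at full-frame (281,295), about 1.31 rad, and it is following the tool. Continuing.

Call:
{"fn": "play_rows", "kwargs": {"series": [[[0.004,0,0],[0,0,0],1.0],[[0.004,0,0],[0,0,0],1.0],[[0.003,0,0],[0,0,0],1.0],[[0,0,0],[0,0,0],1.0]]}}

```text
t: 17.4
eef_pos: [0.505, -0.2812, 0.1545]
eef_rot: [0.949, 0.054, 0.309, -0.018]
contact_force: [0.4, -0.4, 1.6]
finger_gap: -0.001
```

```bash
python3 - <<'E'
from tri import *
q=uvn();print(q,readout.get_state()['joints'].round(3));T=toolR(36)
G=face(p,(q[0],q[1]+.038,q[2]))[0]
rows([(tcp(G,T),T)],1,vmax=.005)
E
```

```text
[-0.00071487 -0.08976679  0.07503355] [-0.928  0.368  1.93   0.894  0.709 -0.132]
[[[-0.0, -0.005, -0.0], [0.0, -0.0, -0.0], 1], [[-0.0, -0.005, -0.0], [0.0, -0.0, -0.0], 1], [[-0.0, -0.004, -0.0], [0.0, -0.0, -0.1], 1], [[-0.0, -0.005, -0.0], [0.1, -0.0, 0.0], 1], [[-0.0, -0.005, -0.0], [-0.0, -0.0, 0.0], 1], [[-0.0, -0.005, -0.0], [-0.0, -0.0, -0.0], 1], [[-0.0, -0.004, -0.0], [-0.0, -0.0, -0.0], 1], [[-0.0, -0.005, -0.0], [0.0, -0.0, -0.1], 1]]
```

Slipped again. I'll back off and measure the knob, then push it upright from the front with closed fingers.

Call:
{"fn": "play_rows", "kwargs": {"series": [[[0,0,-0.02],[0,0,0],1.0],[[0,0,-0.02],[0,0,0],1.0],[[0,0,-0.02],[0,0,0],1.0],[[-0.01,0,-0.015],[0,0,0],1.0],[[-0.014,0,0],[0,0,0],1.0],[[-0.014,0,0],[0,0,0],1.0],[[-0.01,0,0],[0,0,0],1.0],[[0,0,0],[0,0,0],1.0]]}}

```text
t: 18.2
eef_pos: [0.4214, -0.2901, 0.1856]
eef_rot: [0.95, 0.054, 0.308, -0.019]
contact_force: [-1.0, 0.7, 0.3]
finger_gap: 0.001
```

```bash
python3 - <<'E'
from ball import *
print(uvn());F=ball('w13.png')
for a in(1.,1.1,1.2,1.3,1.4,1.5,1.6):print(a,proj(F,K(a,-.089,r=.0515))[0])
E
```

```text
[-0.05789923 -0.08885588  0.1440027 ]
[ 263  167   37   38 1086] [280.9 185.4] pred [285.55916109 199.2430757 ]
[ 0.40554285 -0.29091377  0.35033128]
1.0 [282.54721444 193.31407924]
1.1 [282.55176497 187.15361496]
1.2 [282.55039444 180.28871472]
1.3 [282.54281862 172.80064764]
1.4 [282.5288867  164.79227342]
1.5 [282.50860364 156.38624155]
1.6 [282.48214547 147.72172233]
```

```bash
python3 - <<'E'
from tri import *
T=toolR(36);f=lambda u:tcp(face(p,(u,-.090,.072))[0],T)
rows([(f(-.054),T),(f(-.026),T)],1,vmax=.018)
rows([(f(-.026),T)],1,start=(f(-.054),T),vmax=.005)
E
```

```text
[[[-0.001, 0.0, 0.014], [0.0, 0.0, -0.0], 1], [[-0.001, 0.0, 0.015], [0.0, 0.0, -0.1], 1], [[-0.001, 0.0, 0.014], [0.0, 0.0, -0.0], 1], [[-0.0, 0.001, 0.015], [0.0, 0.1, -0.1], 1], [[-0.001, -0.0, 0.014], [0.1, -0.0, -0.0], 1], [[0.014, -0.0, 0.002], [-0.0, -0.0, -0.0], 1], [[0.014, -0.0, 0.001], [-0.0, -0.0, -0.0], 1]]
[[[0.005, 0.0, 0.0], [0.0, 0.0, 0.0], 1], [[0.004, 0.0, 0.001], [0.0, 0.0, 0.0], 1], [[0.005, -0.0, 0.0], [0.0, 0.0, 0.0], 1], [[0.005, -0.0, 0.001], [0.0, 0.0, 0.0], 1], [[0.004, 0.0, 0.0], [0.0, 0.0, 0.0], 1], [[0.005, -0.0, 0.001], [0.0, 0.0, 0.0], 1]]
```

Call:
{"fn": "play_rows", "kwargs": {"series": [[[-0.001,0,0.014],[0,0,0],1.0],[[-0.001,0,0.015],[0,0,0],1.0],[[-0.001,0,0.014],[0,0,0],1.0],[[0,0,0.015],[0,0,0],1.0],[[-0.001,0,0.014],[0,0,0],1.0],[[0,0,0],[0,0,0],1.0]]}}

```text
t: 18.85
eef_pos: [0.4615, -0.285, 0.1244]
eef_rot: [0.95, 0.055, 0.307, -0.019]
contact_force: [-0.6, -0.2, 0.4]
finger_gap: -0.001
```

Call:
{"fn": "play_rows", "kwargs": {"series": [[[0.005,0,0],[0,0,0],1.0],[[0.004,0,0.001],[0,0,0],1.0],[[0.005,0,0],[0,0,0],1.0],[[0.004,0,0],[0,0,0],1.0],[[0,0,0],[0,0,0],1.0]]}}

```text
t: 19.35
eef_pos: [0.4766, -0.2845, 0.1364]
eef_rot: [0.949, 0.055, 0.308, -0.017]
contact_force: [-0.6, -1.2, -0.2]
finger_gap: -0.0
```

```bash
python3 - <<'E'
from tri import *
print(uvn())
f=grab_frame('wrist');save(f,'w14.png');s_=readout.get_state();F=cam(f,s_['eef_pos'],s_['eef_rot'])
for a in(1.1,1.3,1.4,1.5,1.6):print(a,proj(F,K(a,-.09,r=.0515))[0])
cv2.imwrite('pics/w14c.png',cv2.resize(f['image'][130:400,120:430],None,fx=1.5,fy=1.5))
E
```

```text
[-0.03454121 -0.0897237   0.07363502]
1.1 [284.33388307 268.69185619]
1.3 [284.47688509 251.32125918]
1.4 [284.52766782 240.92280066]
1.5 [284.56195058 229.57657452]
1.6 [284.5781932  217.48518365]
```

View pics/w14c.png

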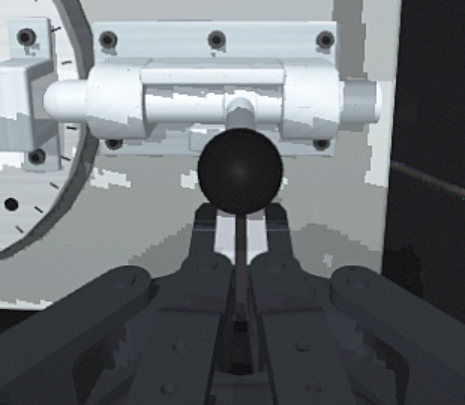

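Pushing works with low force: the ball at full-frame (280,244) corresponds to about 1.37 rad. Pushing another 10 mm.

Call:
{"fn": "play_rows", "kwargs": {"series": [[[0.005,0,0],[0,0,0],1.0],[[0.004,0,0.001],[0,0,0],1.0],[[0.002,0,0],[0,0,0],1.0],[[0,0,0],[0,0,0],1.0]]}}

```text
t: 19.8
eef_pos: [0.4858, -0.2832, 0.1414]
eef_rot: [0.95, 0.055, 0.308, -0.018]
contact_force: [0.0, 0.4, 0.2]
finger_gap: -0.003
```

```bash
python3 - <<'E'
from tri import *
print(uvn())
f=grab_frame('wrist');save(f,'w15.png');s_=readout.get_state();F=cam(f,s_['eef_pos'],s_['eef_rot']);pickle.dump((f,s_),open('w15.pkl','wb'))
for a in(1.3,1.4,1.5,1.6,1.7):print(a,proj(F,K(a,-.09,r=.0515))[0])
g=cv2.cvtColor(f['image'],cv2.COLOR_BGR2GRAY)
print([(y,g[y,250:310:3].tolist()) for y in range(170,275,6)])
E
```

```text
[-0.02393404 -0.08954536  0.07331148]
1.3 [284.6809152  274.99497363]
1.4 [284.72920021 265.19815905]
1.5 [284.76138362 254.39643949]
1.6 [284.77597415 242.77412336]
1.7 [284.77200314 230.55533778]
[(170, [215, 212, 211, 201, 87, 96, 76, 216, 212, 209, 211, 213, 212, 213, 211, 208, 212, 209, 209, 208]), (176, [212, 214, 212, 185, 74, 31, 91, 226, 210, 213, 213, 213, 215, 214, 213, 212, 213, 213, 213, 212]), (182, [208, 208, 208, 209, 220, 217, 209, 211, 208, 208, 208, 210, 207, 209, 208, 208, 207, 209, 207, 209]), (188, [186, 186, 185, 185, 185, 184, 184, 184, 185, 185, 184, 185, 181, 182, 182, 182, 181, 183, 185, 179]), (194, [195, 200, 198, 197, 196, 198, 196, 197, 196, 195, 196, 194, 195, 197, 196, 195, 194, 196, 192, 188]), (200, [235, 235, 234, 237, 235, 230, 214, 213, 237, 236, 237, 239, 236, 237, 238, 239, 238, 239, 215, 242]), (206, [141, 142, 144, 144, 145, 144, 147, 147, 141, 140, 142, 141, 144, 148, 147, 149, 150, 153, 148, 136]), (212, [175, 174, 182, 255, 255, 253, 152, 254, 169, 192, 183, 173, 248, 254, 149, 169, 175, 174, 175, 171]), (218, [245, 244, 245, 245, 245, 249
[... 189 characters left out ...]
5, 28, 30, 27, 28, 30, 26, 29, 28, 26, 28, 28, 29, 27, 13, 120]), (236, [253, 72, 27, 29, 30, 28, 33, 28, 35, 30, 30, 35, 31, 29, 25, 32, 29, 29, 26, 36]), (242, [184, 15, 24, 30, 29, 32, 30, 31, 34, 38, 40, 38, 36, 33, 32, 29, 31, 26, 24, 20]), (248, [180, 13, 25, 29, 30, 27, 32, 32, 38, 46, 48, 45, 34, 28, 30, 30, 26, 25, 27, 19]), (254, [158, 75, 29, 26, 29, 29, 24, 33, 32, 35, 30, 31, 29, 29, 25, 26, 27, 28, 21, 27]), (260, [219, 230, 3, 25, 28, 31, 33, 32, 28, 30, 25, 29, 32, 25, 25, 31, 32, 25, 1, 229]), (266, [215, 209, 19, 33, 27, 30, 27, 22, 26, 30, 29, 25, 28, 27, 23, 21, 24, 34, 26, 155]), (272, [46, 32, 39, 32, 32, 117, 123, 29, 21, 24, 24, 26, 17, 23, 110, 125, 34, 35, 35, 35])]
```

The ball is upright at about 1.58 rad. Next I'll back off, open, pinch from above and slide.

```bash
python3 - <<'E'
from tri import *
T=toolR(36);q=uvn();f=lambda u,v,n:(tcp(face(p,(u,v,n))[0],T),T)
rows([f(-.034,q[1],.08),f(-.034,-.089,.122),f(-.003,-.089,.12),f(-.003,-.089,.075)],.3,vmax=.018)
E
```

```text
[[[-0.009, 0.0, -0.008], [0.1, 0.0, -0.1], 0.3], [[0.001, -0.0, -0.014], [-0.0, 0.0, -0.0], 0.3], [[0.002, -0.0, -0.014], [-0.0, 0.0, -0.0], 0.3], [[0.001, -0.001, -0.013], [-0.0, 0.0, -0.0], 0.3], [[0.015, 0.0, 0.002], [-0.0, 0.0, -0.0], 0.3], [[0.016, 0.0, 0.003], [-0.0, 0.0, -0.0], 0.3], [[-0.002, 0.0, 0.015], [-0.0, 0.0, -0.0], 0.3], [[-0.001, 0.0, 0.015], [-0.0, 0.0, -0.0], 0.3]]
[[[-0.002, 0.0, 0.014], [-0.0, 0.0, -0.0], 0.3]]
```

Call:
{"fn": "play_rows", "kwargs": {"series": [[[-0.009,0,-0.008],[0,0,0],1.0],[[0.001,0,-0.014],[0,0,0],0.8],[[0.002,0,-0.014],[0,0,0],0.4],[[0.001,0,-0.013],[0,0,0],0.4],[[0.015,0,0.002],[0,0,0],0.4],[[0.016,0,0.003],[0,0,0],0.4],[[-0.002,0,0.015],[0,0,0],0.4],[[-0.001,0,0.015],[0,0,0],0.4]], "grip_force": 50}}

```text
t: 20.65
eef_pos: [0.4961, -0.2826, 0.1672]
eef_rot: [0.949, 0.055, 0.309, -0.017]
contact_force: [-0.3, -0.3, 0.7]
finger_gap: 0.601
```

Call:
{"fn": "play_rows", "kwargs": {"series": [[[-0.002,0,0.014],[0,0,0],0.4],[[0,0,0],[0,0,0],0.6],[[0,0,0],[0,0,0],0.9],[[0,0,0],[0,0,0],0.9],[[0,0,0],[0,0,0],0.9]]}}

```text
t: 21.15
eef_pos: [0.5021, -0.2813, 0.1533]
eef_rot: [0.95, 0.054, 0.308, -0.018]
contact_force: [2.3, -0.6, -5.3]
finger_gap: 0.252
```

```bash
python3 - <<'E'
from tri import *
q=uvn();print(q,readout.get_state()['joints'].round(3));T=toolR(36)
rows([(tcp(face(p,(-.0025,q[1]+.037,.0745))[0],T),T)],.9,vmax=.0048)
f=grab_frame('wrist');save(f,'w16.png')
E
```

```text
[-0.00376007 -0.08956168  0.07545053] [-0.933  0.367  1.935  0.895  0.709 -0.139]
[[[0.0, -0.005, 0.0], [0.0, 0.0, -0.0], 0.9], [[0.0, -0.004, 0.0], [0.0, 0.0, -0.0], 0.9], [[0.0, -0.005, 0.0], [0.0, 0.0, -0.1], 0.9], [[0.001, -0.005, 0.001], [0.0, 0.0, 0.0], 0.9], [[-0.0, -0.004, -0.0], [0.0, 0.1, -0.0], 0.9], [[-0.0, -0.005, -0.0], [0.1, -0.0, -0.0], 0.9], [[-0.0, -0.004, -0.0], [-0.0, -0.0, -0.1], 0.9], [[0.0, -0.005, 0.0], [-0.0, -0.0, 0.0], 0.9]]
```

Gripped on the ball (gap 0.25). Sliding now.

Call:
{"fn": "play_rows", "kwargs": {"series": [[[0,-0.005,0],[0,0,0],0.9],[[0,-0.004,0],[0,0,0],0.9],[[0,-0.005,0],[0,0,0],0.9],[[0,-0.004,0],[0,0,0],0.9],[[0,0,0],[0,0,0],0.9]]}}

```text
t: 21.7
eef_pos: [0.5001, -0.2634, 0.1534]
eef_rot: [0.95, 0.054, 0.308, -0.018]
contact_force: [3.3, -1.2, -7.4]
finger_gap: 0.25
```

Call:
{"fn": "play_rows", "kwargs": {"series": [[[0,-0.005,0],[0,0,0],0.9],[[0,-0.004,0],[0,0,0],0.9],[[0,-0.004,0],[0,0,0],0.9],[[0,0,0],[0,0,0],0.9]]}}

```text
t: 22.1
eef_pos: [0.4991, -0.2535, 0.1536]
eef_rot: [0.95, 0.053, 0.308, -0.015]
contact_force: [7.2, -10.6, -14.7]
finger_gap: 0.249
```

```bash
python3 - <<'E'
from tri import *
q=uvn();print(q);f=grab_frame('wrist');save(f,'w17.png');cv2.imwrite('pics/w17c.png',f['image'][130:400,60:460])
E
```

```text
[-0.00337568 -0.06147895  0.07552473]
```

View pics/w17c.png

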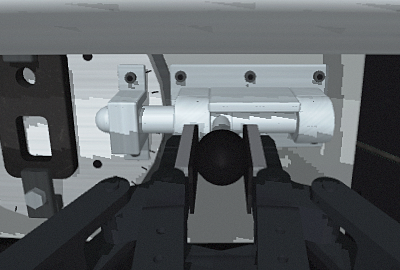

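The rod now passes through the keeper, with the nose emerging at crop (105,120). Pushing to the end stop.

Call:
{"fn": "play_rows", "kwargs": {"series": [[[0,-0.003,0],[0,0,0],0.9],[[0,-0.003,0],[0,0,0],0.9],[[0,0,0],[0,0,0],0.9],[[0,0,0],[0,0,0],0.9]]}}

```text
t: 22.55
eef_pos: [0.4992, -0.2529, 0.1539]
eef_rot: [0.95, 0.051, 0.308, -0.01]
contact_force: [13.5, -25.8, -23.3]
finger_gap: 0.255
```

```bash
python3 - <<'E'
from tri import *
print(uvn())
E
```

```text
[-0.00309412 -0.06068336  0.07571202]
```

It has stopped at the end (total travel about 35 mm). I'll relieve the side load, then swing the knob down.

Call:
{"fn": "play_rows", "kwargs": {"series": [[[0,0.004,0],[0,0,0],0.9],[[0,0.002,0],[0,0,0],1.0],[[0,0,0],[0,0,0],1.0]], "grip_force": 90}}

```text
t: 22.85
eef_pos: [0.4992, -0.2536, 0.1537]
eef_rot: [0.95, 0.053, 0.308, -0.015]
contact_force: [6.9, -9.2, -11.1]
finger_gap: 0.235
```

```bash
python3 - <<'E'
from tri import *
q=uvn();print(q);T=toolR(36)
rows([(tcp(K(a,q[1],r=.0515),T),T) for a in (1.5,1.42,1.34,1.26,1.18,1.1,1.02,.94,.86,.78)],1)
E
```

```text
[-0.00329557 -0.06162284  0.07560832]
[[[-0.003, -0.0, -0.0], [0.4, 0.1, -0.2], 1], [[-0.004, -0.0, -0.0], [0.0, -0.0, -0.0], 1], [[-0.004, -0.0, 0.0], [0.0, -0.0, -0.0], 1], [[-0.004, -0.0, 0.001], [0.0, -0.0, -0.0], 1], [[-0.004, -0.0, 0.001], [0.0, -0.0, -0.0], 1], [[-0.004, -0.0, 0.001], [0.0, -0.0, -0.0], 1], [[-0.004, -0.0, 0.002], [0.0, -0.0, -0.0], 1], [[-0.003, -0.0, 0.002], [0.0, -0.0, -0.0], 1]]
[[[-0.004, -0.0, 0.002], [0.0, -0.0, -0.0], 1], [[-0.003, -0.0, 0.003], [0.0, -0.0, -0.0], 1]]
```

Call:
{"fn": "play_rows", "kwargs": {"series": [[[-0.004,0.001,0.001],[0,0,0],1.0],[[-0.004,0,0.001],[0,0,0],1.0],[[-0.004,0,0],[0,0,0],1.0],[[-0.004,0,0.001],[0,0,0],1.0],[[0,0,0],[0,0,0],1.0]]}}

```text
t: 23.35
eef_pos: [0.4894, -0.2554, 0.1456]
eef_rot: [0.949, 0.055, 0.311, -0.015]
contact_force: [-5.1, -1.8, 16.7]
finger_gap: 0.234
```

```bash
python3 - <<'E'
from tri import *
q=uvn();print(q, np.arctan2(q[2]-.024,p[3]-q[0]));f=grab_frame('wrist');s_=readout.get_state();F=cam(f,s_['eef_pos'],s_['eef_rot']);save(f,'w18.png')
for a in(1.1,1.2,1.3,1.4,1.5):print(a,proj(F,K(a,q[1],r=.0515))[0])
g=cv2.cvtColor(f['image'],cv2.COLOR_BGR2GRAY)
for y in range(210,360,6):print(y,g[y,250:312:4])
E
```

```text
[-0.01602817 -0.06222257  0.07348905] 1.3041139496129495
1.1 [283.30234777 307.0766899 ]
1.2 [283.3985411 300.0946283]
1.3 [283.48040833 291.87212244]
1.4 [283.54538464 282.49232877]
1.5 [283.59118063 272.08341513]
210 [216 193 215 218 202 173 182 182 180 181 179 179 179 175 172 176]
216 [237 239 236 238 224 224 222 224 224 223 222 223 223 223 220 222]
222 [247 249 246 248 246 127 116 116 117 135 136 155 156 144 121 122]
228 [248 246 244 245 242 244 246 254 248 237 229 252 254 255 172 248]
234 [235 240 239 241 241 234 193 203 192 162 217 224 223 224 224 224]
240 [215 218 223 226 226 173 122 124 121 116 182 169 170 172 168 170]
246 [152 154 163 154 156 119 121 125 124 117 180 136 191 188 189 186]
252 [131 135 135 134 135 118 121 124 124 120 124 159 158 166 121 127]
258 [115 110  14 137 134 125 125  34  34 121 132 135 163   8  99 118]
264 [115  85  12 114  17  23  22  26  20  27  25  14 113  14  50 116]
270 [116  17  21  21  26  27  23  26  26  23  24  23  22  16  17 117]
276 [117  29  26  24  28  27  22  33  23  29  25  28  22  28  26 120]
282 [124  28  25  30  26  32  29  37  33  25  25  22  25  21  24 124]
288 [116  31  21  31  23  26  37  38  39  29  26  24  26  22  24  94]
294 [30 20 24 28 24 28 25 40 34 30 28 26 26 26 23 27]
300 [27 16 22 25 28 23 31 25 21 27 27 27 29 27 21 36]
306 [33 27 44 22 26 31 31 24 25 26 28 25 16 67 23 44]
312 [ 28  35  62 116 123   4  20  20  24  24  40 123 117  91  32  34]
318 [ 31  39 131 118 117 116 115 117 118 117 114 118 116 128  34  43]
324 [ 24  27 123 115 118 118 118 116 117 118 116 117 118 122  40  39]
330 [ 22  30 116 117 116 116 115 118 116 117 115 116 114 119  46  35]
336 [ 25  24 116 117 118 116 117 117 115 117 114 117 117 119  39  38]
342 [118  18 116 118 116 116 115 116 115 117 114 115 116 117  45 101]
348 [120 118 117 114 114 116 115 114 117 118 117 118 115 114 117 125]
354 [119 118 112 111 115 118 116 116 117 118 116 118 118 116 114 118]
```

Call:
{"fn": "play_rows", "kwargs": {"series": [[[-0.004,0,0.001],[0,0,0],1.0],[[-0.004,0,0.001],[0,0,0],1.0],[[-0.004,0,0.001],[0,0,0],1.0],[[0,0,0],[0,0,0],1.0]]}}

```text
t: 23.8
eef_pos: [0.4793, -0.253, 0.1318]
eef_rot: [0.95, 0.054, 0.308, -0.019]
contact_force: [0.6, -0.2, -0.8]
finger_gap: 0.003
```

```bash
cat > bs.py <<'E'
from tri import *
def bs(name):
    q=uvn();print('grip',q,'tool ang', np.arctan2(q[2]-.024,p[3]-q[0]),'torque',readout.get_state()['torque'].round(2));f=grab_frame('wrist');s_=readout.get_state();F=cam(f,s_['eef_pos'],s_['eef_rot']);save(f,name)
    g=cv2.cvtColor(f['image'],cv2.COLOR_BGR2GRAY);col=np.median(g[:,277:287],axis=1)<55
    n,_,st,_=cv2.connectedComponentsWithStats(col[:,None].astype(np.uint8))
    for t in st[1:]:
        if t[3]>25:
            m=t[1]+t[3]/2-.5
            A=np.linspace(.6,1.75,116);y=np.array([proj(F,K(a,q[1],r=.0515))[0,1] for a in A]);print('rows',t[1],t[1]+t[3],'ang',A[np.argmin(abs(y-m))])
E
python3 -c "
from bs import *
bs('w19.png')"
```

```text
grip [-0.03123334 -0.05883179  0.06647425] tool ang 0.9761585150642732 torque [-0.06  0.27 -0.03]
rows 216 344 ang 1.16
rows 349 420 ang 0.6
```

It slipped at about 1.36 rad, just where an un-homed bolt would block. I'll back off and measure how far the bolt really is.

Call:
{"fn": "play_rows", "kwargs": {"series": [[[-0.008,0,-0.01],[0,0,0],1.0],[[-0.01,0,-0.02],[0,0,0],1.0],[[-0.01,0,-0.02],[0,0,0],1.0],[[-0.005,0,-0.02],[0,0,0],1.0],[[0,0,0],[0,0,0],1.0],[[0,0,0],[0,0,0],1.0]]}}

```text
t: 24.45
eef_pos: [0.4123, -0.2618, 0.1697]
eef_rot: [0.95, 0.054, 0.308, -0.017]
contact_force: [0.5, 0.0, -0.1]
finger_gap: -0.002
```

```bash
python3 - <<'E'
from tri import *
print(uvn());f=grab_frame('wrist');s_=readout.get_state();F=cam(f,s_['eef_pos'],s_['eef_rot']);save(f,'w20.png');pickle.dump((f,s_),open('w20.png.pkl','wb'))
for sl in(.03,.036):print(sl,'tip',proj(F,face(p,(p[3],p[4]-.078+sl,.024)))[0],'knob',proj(F,K(1.4,-.0945+sl,r=.0515))[0],'keeper',proj(F,face(p,(p[3],p[4]-.062,.024)))[0])
holes(F)
cv2.imwrite('pics/w20c.png',cv2.resize(f['image'][60:330,60:430],None,fx=2,fy=2,interpolation=cv2.INTER_CUBIC))
E
```

```text
[-0.0708098  -0.05958412  0.13309432]
0.03 tip [188.31072104 128.44967399] knob [291.62262427 144.37826757] keeper [207.9054175  128.21767262]
0.036 tip [179.95619543 128.5611669 ] knob [280.93870668 144.40953475] keeper [207.9054175  128.21767262]
[118.3  64.9] 101 [0.0439 0.0596] 0.0467 5.77
[188.1  63. ] 44 [0.0439 0.0079] 0.066 -45.4
[64.3 66.5] 45 [0.0445 0.1015] 0.0662 44.72
[173.2  79.8] 43 [0.0324 0.0194] 0.0498 -45.49
[80.1 81.8] 46 [0.0331 0.0902] 0.0501 44.73
[211.2 161.7] 52 [-0.0275 -0.0058] 0.0657 -112.39
[ 89.2 176.1] 38 [-0.0377  0.0912] 0.0505 134.21
[178.6 176.3] 36 [-0.0386  0.0199] 0.0503 -135.81
[ 77.6 190.6] 33 [-0.0492  0.1024] 0.0666 134.52
[193.9 190.9] 39 [-0.05    0.0087] 0.0663 -135.76
```

View pics/w20c.png

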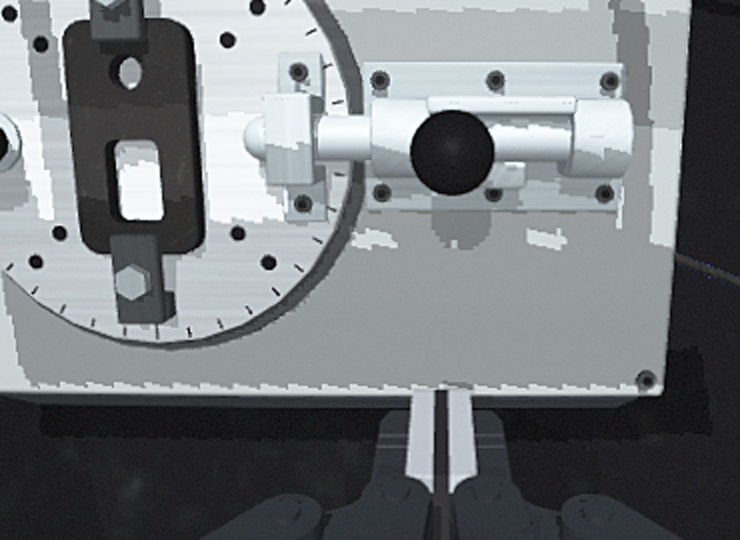

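The nose tip (182,129) gives a travel of about 34 mm, and the arm is clear of the slot's middle block, so the bolt is home. The pinch slips because the ball cannot pivot in a hard grip. I'll pinch lightly and rotate the tool along with the knob.

```bash
python3 - <<'E'
from tri import *
T=toolR(33);f=lambda u,v,n:(tcp(face(p,(u,v,n))[0],T),T)
F,s_=pickle.load(open('w20.png.pkl','rb'));F=cam(F,s_['eef_pos'],s_['eef_rot'])
for a in (1.4,1.45,1.5,1.55):print(a,proj(F,K(a,-.061,r=.0515))[0])
rows([f(-.045,-.0595,.125),f(-.001,-.0595,.12),f(-.001,-.0595,.0745)],.4,vmax=.02)
E
```

```text
1.4 [285.39067581 144.39542102]
1.45 [285.40073779 139.83718713]
1.5 [285.40700882 135.20246792]
1.55 [285.40940856 130.51166094]
[[[0.012, 0.0, 0.005], [0.0, -1.5, -0.1], 0.4], [[0.012, 0.0, 0.005], [0.1, -1.4, -0.1], 0.4], [[0.015, 0.0, 0.002], [-0.0, -0.0, 0.0], 0.4], [[0.014, 0.0, 0.003], [-0.0, -0.0, 0.0], 0.4], [[0.015, 0.0, 0.002], [-0.0, -0.0, 0.0], 0.4], [[-0.001, 0.0, 0.015], [-0.0, -0.0, 0.0], 0.4], [[-0.001, 0.0, 0.015], [-0.0, -0.0, 0.0], 0.4], [[-0.001, 0.0, 0.016], [-0.0, -0.0, 0.0], 0.4]]
```

Call:
{"fn": "play_rows", "kwargs": {"series": [[[0.012,0,0.005],[0,-1.5,0],0.4],[[0.012,0,0.005],[0,-1.4,0],0.4],[[0.015,0,0.002],[0,0,0],0.4],[[0.014,0,0.003],[0,0,0],0.4],[[0.013,0,0.002],[0,0,0],0.4],[[-0.001,0,0.015],[0,0,0],0.4],[[-0.001,0,0.015],[0,0,0],0.4],[[-0.001,0,0.016],[0,0,0],0.4]], "grip_force": 25}}

```text
t: 25.3
eef_pos: [0.4996, -0.2506, 0.1508]
eef_rot: [0.957, 0.055, 0.284, -0.017]
contact_force: [-0.1, -0.2, -0.4]
finger_gap: 0.601
```

Call:
{"fn": "play_rows", "kwargs": {"series": [[[0,0,0],[0,0,0],0.6],[[0,0,0],[0,0,0],0.8],[[0,0,0],[0,0,0],0.8],[[0,0,0],[0,0,0],0.8]]}}

```text
t: 25.7
eef_pos: [0.4994, -0.2534, 0.1518]
eef_rot: [0.957, 0.054, 0.284, -0.015]
contact_force: [9.1, -7.4, -14.4]
finger_gap: 0.261
```

```bash
python3 - <<'E'
from bs import *
bs('w21.png');q=uvn();print(readout.get_state()['joints'].round(3))
rows([(tcp(K(a,q[1],r=.0515),toolR(33+np.degrees(1.49-a))),toolR(33+np.degrees(1.49-a))) for a in np.arange(1.49,.85,-.08)],.8)
E
```

```text
grip [-0.00304314 -0.0615131   0.07395066] tool ang 1.5600888435607185 torque [-1.01  0.06 -0.56]
rows 271 327 ang 1.5099999999999998
rows 366 420 ang 0.6699999999999999
[-0.87   0.336  1.959  0.814  0.671 -0.021]
[[[-0.004, -0.0, -0.002], [0.3, -0.0, -0.2], 0.8], [[-0.002, -0.0, 0.001], [-0.0, 4.6, 0.0], 0.8], [[-0.003, -0.0, -0.0], [-0.0, 4.5, 0.0], 0.8], [[-0.002, -0.0, 0.0], [-0.0, 4.6, 0.0], 0.8], [[-0.003, -0.0, 0.0], [-0.0, 4.6, 0.0], 0.8], [[-0.003, -0.0, 0.001], [-0.0, 4.6, 0.0], 0.8], [[-0.002, -0.0, -0.0], [-0.0, 4.6, -0.0], 0.8], [[-0.003, -0.0, -0.0], [-0.0, 4.6, -0.0], 0.8]]
```

Call:
{"fn": "play_rows", "kwargs": {"series": [[[-0.003,0,0],[0,4.6,0],0.8],[[-0.003,0,0],[0,4.5,0],0.8],[[-0.003,0,0],[0,4.6,0],0.8],[[-0.003,0,0],[0,4.6,0],0.8],[[0,0,0],[0,0,0],0.8]]}}

```text
t: 26.25
eef_pos: [0.4895, -0.2548, 0.1438]
eef_rot: [0.9, 0.05, 0.433, -0.024]
contact_force: [9.4, -4.8, -6.8]
finger_gap: 0.265
```

```bash
python3 - <<'E'
from bs import *
bs('w22.png');s_=readout.get_state();print(s_['joints'].round(3));z=(R.from_euler('z',-p[2])*R.from_quat(s_['eef_rot'])).apply([0,0,1]);print('tilt',np.degrees(np.arctan2(z[0],-z[2])))
E
```

```text
grip [-0.02158217 -0.06168409  0.07070157] tool ang 1.1830517629171617 torque [-0.48  0.21 -0.51]
rows 297 326 ang 0.98
rows 381 420 ang 0.6
[-1.058  0.415  2.166  1.47   0.808 -0.827]
tilt 51.3723404565448
```

The knob is following (gap 0.265, about 1.18 rad). Continuing.

Call:
{"fn": "play_rows", "kwargs": {"series": [[[-0.003,0,0],[0,4.6,0],0.8],[[-0.003,0,0],[0,4.5,0],0.8],[[-0.003,0,0],[0,4.6,0],0.8],[[-0.003,0,0],[0,4.6,0],0.8],[[0,0,0],[0,0,0],0.8]]}}

```text
t: 26.8
eef_pos: [0.4836, -0.2556, 0.1337]
eef_rot: [0.819, 0.045, 0.572, -0.032]
contact_force: [2.8, -5.0, 1.1]
finger_gap: 0.255
```

```bash
python3 - <<'E'
from bs import *
bs('w23.png');s_=readout.get_state();print(s_['joints'].round(3));z=(R.from_euler('z',-p[2])*R.from_quat(s_['eef_rot'])).apply([0,0,1]);print('tilt',np.degrees(np.arctan2(z[0],-z[2])))
E
```

```text
grip [-0.0369417  -0.06179209  0.06187334] tool ang 0.8329362814043213 torque [-0.23  0.19 -0.62]
rows 0 80 ang 1.75
rows 291 324 ang 0.6599999999999999
[-1.207  0.657  2.289  1.747  1.175 -1.364]
tilt 69.73681981775611
```

The grip is at 0.83 rad, nearly fully down. One more small step, then release and back off.

Call:
{"fn": "play_rows", "kwargs": {"series": [[[-0.002,0,0.001],[0,3,0],0.8],[[0,0,0],[0,0,0],0.8],[[0,0,0],[0,0,0],0.6],[[0,0,0],[0,0,0],0.4],[[0,0,-0.01],[0,0,0],0.4],[[0,0,-0.025],[0,0,0],0.4],[[0,0,-0.025],[0,0,0],0.4],[[0,0,-0.01],[0,0,0],0.4]]}}

```text
t: 27.65
eef_pos: [0.4159, -0.2611, 0.1535]
eef_rot: [0.804, 0.046, 0.591, -0.034]
contact_force: [0.3, -0.4, -0.3]
finger_gap: 0.6
```

```bash
python3 - <<'E'
from bs import *
T=toolR(40);f=lambda u,v,n:(tcp(face(p,(u,v,n))[0],T),T)
print(uvn())
rows([f(-.085,-.062,.15)],.4,vmax=.02,amax=6)
E
```

```text
[-0.08649611 -0.05934283  0.1123432 ]
[[[0.003, 0.0, -0.005], [0.0, -5.4, -0.0], 0.4], [[0.002, 0.001, -0.005], [0.1, -5.5, -0.0], 0.4], [[0.002, 0.0, -0.005], [-0.0, -5.4, -0.1], 0.4], [[0.001, 0.001, -0.006], [0.0, -5.5, 0.0], 0.4], [[0.001, 0.0, -0.006], [0.1, -5.4, -0.0], 0.4], [[-0.0, 0.001, -0.005], [-0.0, -5.4, -0.0], 0.4]]
```

Call:
{"fn": "play_rows", "kwargs": {"series": [[[0.003,0,-0.005],[0,-5.4,0],0.4],[[0.002,0,-0.005],[0,-5.5,0],0.4],[[0.002,0,-0.005],[0,-5.4,0],0.4],[[0.001,0,-0.006],[0,-5.5,0],0.4],[[0.001,0,-0.006],[0,-5.4,0],0.4],[[0,0,-0.005],[0,-5.4,0],0.4],[[0,0,0],[0,0,0],0.4],[[0,0,0],[0,0,0],0.4]]}}

```text
t: 28.45
eef_pos: [0.3944, -0.2628, 0.1775]
eef_rot: [0.938, 0.055, 0.343, -0.02]
contact_force: [0.1, -0.0, -0.7]
finger_gap: 0.6
```

```bash
python3 - <<'E'
from ball import *
print(uvn());F=ball('w24.png')
for a in(.7,.785,.9,1.,1.1,1.2):print(a,proj(F,K(a,-.061,r=.0515))[0])
for sl in(.03,.036):print(sl,'tip',proj(F,face(p,(p[3],p[4]-.078+sl,.024)))[0])
holes(F)
cv2.imwrite('pics/w24c.png',cv2.resize(F['image'][40:330,40:430],None,fx=2,fy=2,interpolation=cv2.INTER_CUBIC))
E
```

```text
[-0.08384313 -0.05858029  0.14857125]
[268 159  35  32 758] [285.8 175.4] pred [330.72707379 168.38813232]
[ 0.36632673 -0.26459997  0.34058933]
0.7 [285.73430379 177.37664822]
0.785 [285.82518169 173.3725972 ]
0.9 [285.94251761 167.0825879 ]
1.0 [286.03728439 160.84209347]
1.1 [286.12329101 153.94932885]
1.2 [286.19866836 146.48737845]
0.03 tip [196.71266633 122.93585062]
0.036 tip [188.99658053 123.01346475]
[134.2  65.1] 89 [0.0447 0.0592] 0.0474 5.16
[198.5  64.6] 33 [0.0439 0.0073] 0.0666 -45.76
[84.4 66.8] 34 [0.0448 0.1011] 0.0661 44.3
[184.4  79.6] 34 [0.0325 0.0189] 0.0503 -45.88
[98.2 80.9] 37 [0.0332 0.0899] 0.05 44.37
[217.3 154.5] 46 [-0.0268 -0.0061] 0.0658 -111.73
[102.6 168.7] 34 [-0.0378  0.0907] 0.0502 134.62
[186.5 168.8] 31 [-0.0384  0.0196] 0.0504 -135.38
[ 90.6 182.4] 30 [-0.0492  0.1021] 0.0664 134.69
[200.6 182.8] 35 [-0.0499  0.0083] 0.0665 -135.47
```

View pics/w24c.png

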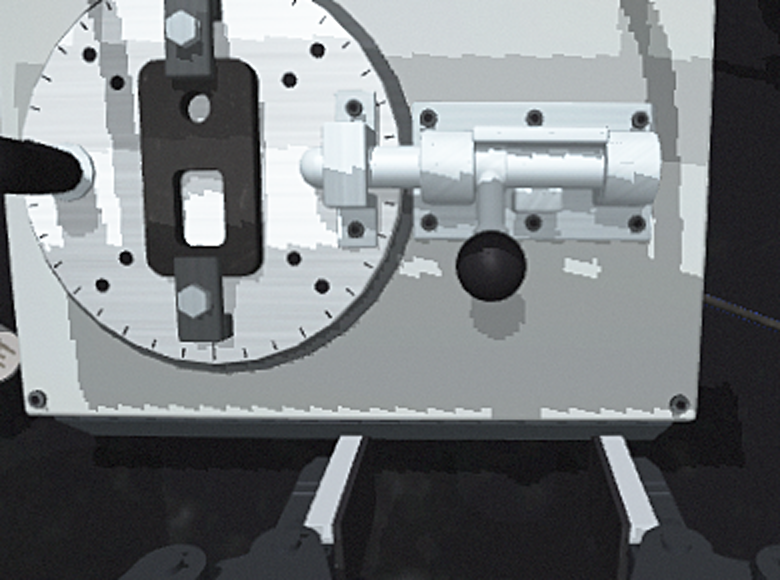

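The final view shows the knob fully down at (285,173), about 0.79 rad, left of the slot block. The nose tip is past the keeper at (190,123), a travel of about 35 mm, and the gripper is clear. Handing in.

```bash
python3 -c "
from h import *
print(readout.get_state()['contact_force'],ticket.finish_job())"
```

```text
the job is handed in; nothing more can be done
[-1.09871124  0.3889901  -0.14712662] None
```

The faceplate is locked and the job is handed in. The keeper faces the bolt, the bolt is home through it, and the knob is down in the locking notch. No verdict was reported.

**How it went**
- **Faceplate:** I turned it by the handle through about 90°. It first overshot by about 6.5°, so I brought it back.
- **Raising the knob:** Pinching the ball slipped twice, so I pushed the knob upright with closed fingers instead.
- **Sliding and locking:** I then pinched the ball and slid the bolt to its stop. The first attempt to turn the knob down also slipped. It worked with a light grip and the tool turning along with the knob.

**Last checks, from the wrist camera about 28 s in**
- **Knob:** at about 0.79 rad from the face, which is fully down (turn about 0), in the notch at the home end.
- **Bolt travel:** about 35 mm from the nose tip. An earlier check of the knob position gave 33 mm against 34 mm from the nose, so it is uncertain by 1–2 mm.
- **Keeper:** within about 1 mm of the bolt's centre line.
- **Robot:** open and clear, with contact force near zero.
- **Loose things:** I never went near them, but I did not measure their positions again at the end.

I viewed 15 pictures, five over the budget of 10, because of the slips.

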